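# Shut the jig gate and clamp the painted panel gently

## Robot

A 7-joint arm with a two-finger parallel gripper is mounted at the origin on the work surface. World frame = base frame: x ahead of the robot, y to its left, z up, the work surface at z = 0. Lengths are in m, angles in rad, forces in N, time in s.
With the tool pointing down it reaches from about 0.4 to 0.9 m from the base axis. Payload 5.5 kg.
Tool frame: the origin (TCP) lies at the very end of the fingers, on their centre line; the grasp point (between the pads) lies 19 mm behind it (grip_depth is the z of the grasp point in the tool frame, in m); z points along the fingers, x is the direction in which the jaws open and shut, and the axes are right-handed (so a half turn about z gives the same grasp; the last joint's range is limited). The gripper opens to 92 mm and grips with 3 to 60 N. Pads are 19 mm wide; open, the fingers measure 130 mm over their backs; the gripper's body (75 mm by 190 mm) begins 47 mm behind the grasp point.
Start: joints at [1.378, 0.501, -0.427, 1.55, 0.221, 1.138, -0.21], TCP at [0.286, -0.584, 0.188] pointing down, gripper open.
Joint ranges: [-2.88, 2.88], [-0.31, 2.03], [-1.54, 1.56], [0.2, 2.42], [-1.41, 4.55], [0.19, 2.02], [-2.57, 2.57]. Speed limits (rad/s): [2.57, 2.57, 3.14, 3.14, 3.14, 3.14, 3.14].

## Interface

Orientations are given as a 3x3 rotation matrix whose columns are the frame's x, y, z axes.
In Python, from plant import * gives the robot as it stands.
- The arm moves only by the tool arm_command, never from a script. Its argument "targets" is a list of rows, each a list of 7 numbers: the shift along the tool's x, y, z in mm, then the turn, a rotation vector about the tool's x, y, z in rad, then the opening, from 0 (shut) to 1 (fully open). In form: [[x, y, z, wx, wy, wz, gripper], ...]. A call has 1 to 8 rows; each row shifts and turns the commanded pose from where the row before left it, along the tool's axes as they then stand; what a row does not reach is not made up. A row lasts 1/10 s, in which the tool goes at most 50 mm and 8.59 degrees, less where a joint would pass 70% of its speed; a pose out of reach is approached as far as the arm can. A call with a gripper value outside its range is refused whole. The fingers move at their own pace and stop on an object; "grip_force" is the grip in N (left out, the last holds). Time passes only in rows, so rows that do not move let the fingers close. It gives the time, the measured TCP pose, the force and the opening at its end, in the units of the state.
- get_state(): the state, without advancing time (a new reading comes with each control period).
- get_image(name): name is "side" or "top" or "wrist"; returns a dict with "color" (420x560x3 uint8, blue, green, red), "mtx" (3x3 intrinsics, pixels), "R" (3x3) and "t" (3): a world point X has camera coordinates R X + t; the wrist camera has in their place "tool_from_camera" (4x4, takes a point from camera to tool coordinates, whose origin is the TCP and whose axes are the tool frame's). Camera axes: x right, y down, z forward; pixel columns grow to the right and rows downward; lengths in m; the calibration is good to about 2 mm. A picture is of the moment at which its call begins: read the wrist's pose just before it. There is no depth.
- job_done(): hands the job in, once; it reports no verdict.
The state is a dict: "clock": time; "qpos": joint angles; "joint_velocities": joint speeds; "tau": joint torques, N m; "ee_pos": TCP position; "eef_rot": TCP orientation; "ft_force": force on the tool from outside, world axes, zero at the start; "torque": the same for the moment, N m; "gripper_width": finger opening in m.
Only numpy, scipy, OpenCV 4.12 (cv2) and the standard library are available. Lean on these libraries where they do the work, as an engineer would, in place of code of your own. Each camera call takes 0.05 s, during which the arm holds its last target.

## Task

Push the hinged wooden side gate of the gluing jig fully shut until it seats on its catch. Then pump the clamp's orange trigger, and move the clamp rod and the yellow panel only by that trigger, until the black pad presses the panel up against the end stop and the pad's pointer stands in the green band, never in the red, which would crush the panel. Finish while still squeezing the trigger with the pointer in the green, the gate shut and the other things on the table left alone.

Things in the scene. Friction and masses are not known exactly. Their poses are not given: they have to be found in the camera images.
- jig: Plywood gluing jig, board 440 x 280 x 12 mm, fixed; origin at the centre of the board's underside, z up. 'jig x, y' below are in this frame: x runs along the clamp rod from the orange clamp body (x -153 to -81, y -21 to 49 mm, 54 mm high) to the end stop; y points to the side with handle, trigger and gate. Side fence at y = -75. Black catch post 18 x 20 mm, 62 mm high, at x 19, y 80.
- panel: Loose painting panel, 130 x 130 mm and 20 mm thick, yellow top with white spots and black dots, 0.22 kg, lying flat on the jig board between clamp pad and end stop, 2 to 8 mm short of the stop at the start; origin at the centre of its underside (12 mm above the table). Pressed home against the stop its centre is at jig x = 110 mm.
- stop_face (a point): Point on the face of the wooden end stop that the panel must be pressed against (jig x = 175, y = 0, 24 mm above the table); axes as the jig's.
- gate (a joint): Angle of the hinged wooden side gate (rad): 0 = shut on its catch; grows as it opens to jig +y; limit 1.25; starts at 0.5 to 1.0. It swings easily to about 0.075, where its round steel tip meets the sprung roller of the catch; some 3 to 6 N at gate_push takes it over the roller (at 0.035), and it then snaps to 0 and stays.
- gate_hinge (a point): Point on the gate's upright hinge axis, jig x 185, y 74 mm, 40 mm above the table. The gate is 145 mm long to its tip, 8 mm thick, 14 to 64 mm above the table. At angle a it points from here along (-cos a, sin a) in jig x, y; its outer face, the side to push on, looks along (sin a, cos a).
- gate_push (a point): Point on the gate's outer face, 95 mm from the hinge axis, at mid-plate of the brass push plate, 40 mm above the table; 4 mm out from the gate's mid-plane. Pushing here towards jig -y shuts the gate.
- handle_grip (a point): Middle of the clamp's fixed black handle: level bar 14 mm thick (along jig x), jig y 45 to 130 mm, 22 to 52 mm above the table; the point is at jig x -141, y 94 mm, 40 mm above the table.
- trigger_grip (a point): Middle of the orange trigger, a bar 12 mm thick, 80 mm long, 22 to 52 mm above the table, pivoted at jig x -110, y 34 mm; the point is 60 mm from the pivot, 40 mm above the table: at rest jig x -98, y 93, fully squeezed x -122. Handle and trigger measure 56 mm over their outsides at rest, 32 mm squeezed; only the trigger moves. Outsides are clear for 60 mm beyond jig y 52.
- trigger (a joint): Trigger angle (rad): 0 = rest, 0.40 = fully squeezed to the handle; a spring returns it to 0 (3 N at the grip). It drives the rod about 52 mm per rad (20 mm a full squeeze) by a ratchet of 6 mm pitch: up to 6 mm may be idle at the start of a squeeze, and it may now and then skip a tooth. At the grip it takes about 6 N with the pad free, 8 to 15 N with the pointer in the green.
- jaw (a joint): Travel of the clamp's push rod with its orange head and pad (m): 0 = drawn back, grows towards the panel, limit 0.075; starts at 0 to 0.016. Reads 0.045 with the panel home and the pad just touching. It drags with 3 N and so stays put when the trigger returns, but a pad pressed harder than that springs back when the trigger is let go.
- pad_face (a point): Centre of the front face of the black rubber pad (44 mm wide, 22 mm high) on the rod's head, 24 mm above the table; it moves along jig x. The gap to the panel's near edge closes as the trigger is pumped.
- pad (a joint): How far the sprung pad is pressed back into the rod's head (m): 0 = free, limit 0.024; spring 0.8 N per mm. A black pointer on the pad shows it on a scale on top of the orange head: white 0 to 4 mm, green 4 to 10 mm, white 10 to 12 mm, red beyond 12 mm (crushes the panel). A full squeeze can run into the red.
- tube_amber: Amber paint tube standing on its black cap, 50 x 44 mm, 134 mm high; origin under its centre. Leave alone.
- tube_purple: Purple paint tube standing on its cap, 134 mm high; origin under its centre. Leave alone.
- tube_yellow: Yellow paint tube standing on its cap, 134 mm high; origin under its centre. Leave alone.
- palette: White plastic palette plate, 170 mm across, 14 mm high; origin under its centre. Leave alone.
- water_cup: Clear cup, 72 mm across, 85 mm high; origin under its centre. Leave alone.
- paint_pot: Small pink paint pot with white lid, 38 mm across, 34 mm high, standing on the jig board's far corner behind the clamp; origin under its centre. Leave alone.
- brush: Paint brush 170 mm long lying on the table; origin at its middle. Leave alone.
There are look-alikes about, which are no part of the job. There is more than one size of the panel; the job needs the largest.

How it is judged:
On the way, in this order (a step that is already met when the one before it is completed fails the run):
1. the side gate is shut on its catch (value of joint gate below 0.02 rad), for 0.2 s.
2. with the fingers squeezing the trigger, the pad presses on the panel (contact force between the fingers and trigger above 0.5 N and contact force between pad and panel above 1 N), for 0.1 s.
At the end, for the whole second after the job is handed in: Gate shut (under 0.02 rad); pad pressed back 3.5 to 11 mm with the panel flat and home against the end stop (within 3 mm) and at least 2 N between pad and panel; the fingers still squeezing the trigger (over 2 N, trigger over 0.03 rad) (value of joint gate below 0.02 rad and value of joint pad between 0.0035 and 0.011 m and contact force between pad and panel above 2 N and x of panel in the frame of jig above 0.107 m and angle between panel's own z axis and vertical below 0.08 rad and contact force between the fingers and trigger above 2 N and value of joint trigger above 0.03 rad); the arm keeps its last pose, push and grip.
It fails at once if the pad is pressed back more than 12.5 mm (pointer in the red): the panel is crushed (value of joint pad above 0.0125 m).
It fails at once if the robot pushes the clamp rod, head or pad directly (over 2 N) (contact force between any of the fingers, the arm and jaw above 2 N).
It fails at once if the robot pushes the panel directly (over 2 N) (contact force between any of the fingers, the arm and panel above 2 N).
It fails at once if a tube, palette, cup, pot or brush is moved more than 30 mm (distance of any of tube_amber, tube_purple, tube_yellow, palette, water_cup, paint_pot, brush from where it was at the start of the episode above 0.03 m).
It also fails if it takes over 58 s, if anything falls off the work surface, if the arm or the gripper's body presses on something with over 40 N, if the wrist force passes 120 N, or if a joint passes its speed limit or range.

## Working session

There is one attempt and no reset: what is moved stays moved. The work goes in short steps, Python scripts to look and compute and a tool call to move; the robot and the scene stay as the last step left them, time stands still between calls to the robot, and variables do not carry over. Pictures are saved under pics/ and viewed, and the job is handed in when it is done.

Besides the shell and the picture viewer there is one more tool, called after "Request:" as name(argument=value, ...), one argument or row to a line, values as JSON. arm_command: Moves the arm, as the interface text tells. Its arguments: {"type":"object","properties":{"targets":{"type":"array"},"grip_force":{"type":"number"}},"required":["targets"]}

```bash
mkdir -p pics && ls
python3 - <<'E'
from plant import *
import cv2
s=get_state();print(s)
for n in ("side","top","wrist"):
    im=get_image(n);cv2.imwrite(f"pics/{n}0.png",im["color"])
    print(n,im["mtx"].tolist(),{k:im[k].tolist() for k in im if k not in("color","mtx")})
E
```

```text
pics
{'clock': 0.0, 'qpos': array([ 1.37818503,  0.50181701, -0.42678162,  1.55144668,  0.22084124,
        1.13829309, -0.21029788]), 'joint_velocities': array([ 1.07000214e-03,  5.70436741e-05,  3.20297021e-04, -1.55444479e-03,
       -1.47398820e-04, -6.51602258e-04,  1.76205593e-03]), 'tau': array([ 1.80826421e-03, -5.66591620e+01, -5.81643775e+00, -2.79107988e+01,
       -6.89957547e-02,  3.07845790e-02,  1.72561040e-04]), 'ee_pos': array([ 0.28573024, -0.58297774,  0.18689829]), 'eef_rot': array([[ 4.40248711e-01, -8.97875492e-01, -8.19856359e-04],
       [-8.97873855e-01, -4.40249474e-01,  1.71497824e-03],
       [-1.90077827e-03, -1.88893728e-05, -9.99998193e-01]]), 'ft_force': array([ 0.24876963, -0.68820126,  0.68875583]), 'torque': array([ 0.04506875,  0.03367026, -0.01580696]), 'gripper_width': 0.09177107841832638}
side [[535.7269931478588, 0.0, 288.27391830354077], [0.0, 535.7269931478588, 204.38756181864443], [0.0, 0.0, 1.0]] {'R': [[-0.8401040183736156, -0.542389464997282, 0.006237513323899524], [-0.32720352407375447, 0.49756517010407675, -0.8033472196584844], [0.43262
[... 242 characters left out ...]
[[-0.005745768237833727, -0.999878672625802, 0.014478472827657969], [-0.9813741448759251, 0.00285799873209917, -0.1920849281237181], [0.19202024350678165, -0.015312474369332035, -0.9812714987261603]], 't': [-0.057740518697039, 0.5440968213380075, 1.3954601985410733]}
wrist [[344.45493325249913, 0.0, 282.4280812526958], [0.0, 344.45493325249913, 206.78907754533034], [0.0, 0.0, 1.0]] {'tool_from_camera': [[0.9999999060039039, 0.0003467774409264579, 0.0002602644557270796, -0.00014311939739297674], [-0.00040040615474469786, 0.9688844942823926, 0.2475129823141827, -0.06621138920538173], [-0.0001663342769637749, -0.24751306326041897, 0.9688845420628556, -0.1966221518828929], [0.0, 0.0, 0.0, 1.0]]}
```

View pics/top0.png

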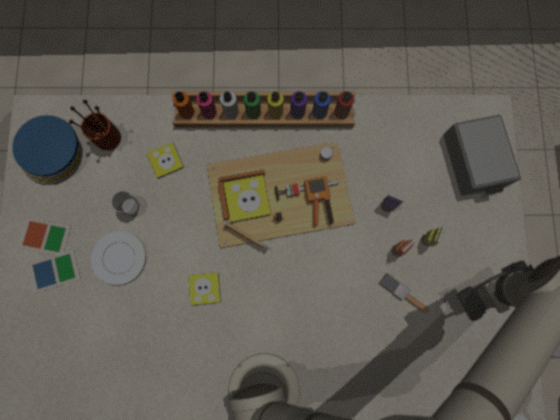

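View pics/side0.png

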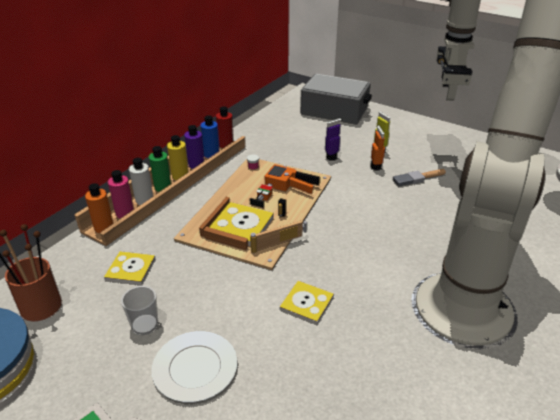

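View pics/wrist0.png

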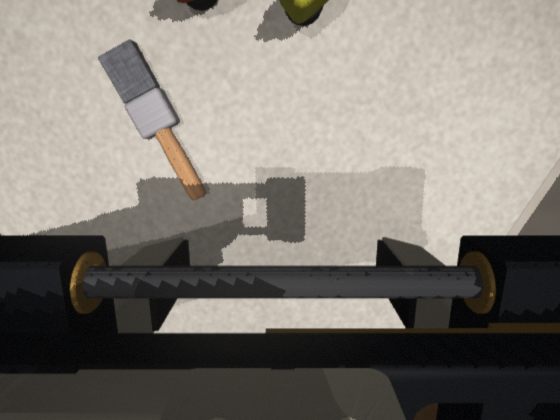

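The three views show the jig near top (281,195), with jig x pointing image-left and jig y image-down. The panel candidates are at top (247,199) on the jig, (165,160) and (204,289). The one on the jig between pad and stop is the largest. Enlarging to confirm and to measure.

Run:
```python
import cv2
im=cv2.imread("pics/top0.png")
c=im[135:255,195:365];cv2.imwrite("pics/topc.png",cv2.resize(c,None,fx=4.7,fy=4.7,interpolation=cv2.INTER_CUBIC))
im=cv2.imread("pics/side0.png")
c=im[150:270,170:340];cv2.imwrite("pics/sidec.png",cv2.resize(c,None,fx=4.7,fy=4.7,interpolation=cv2.INTER_CUBIC))
```

```text
(no output)
```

View pics/topc.png

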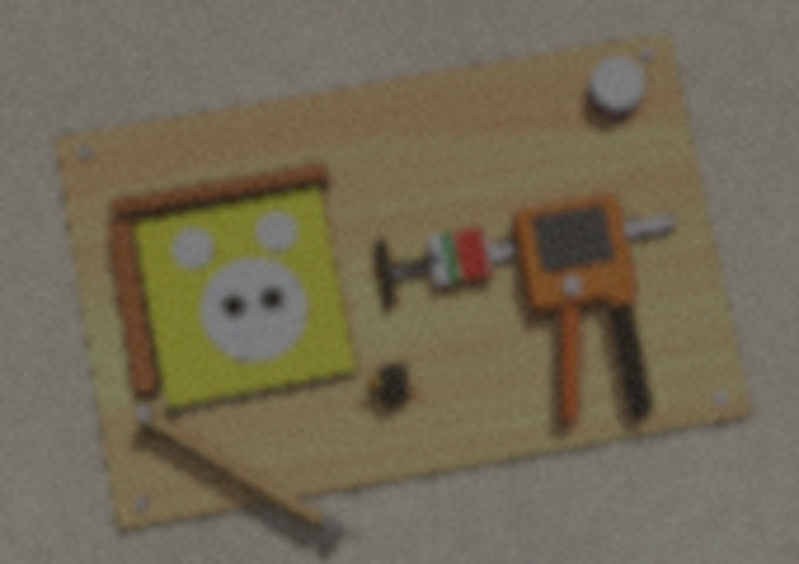

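View pics/sidec.png

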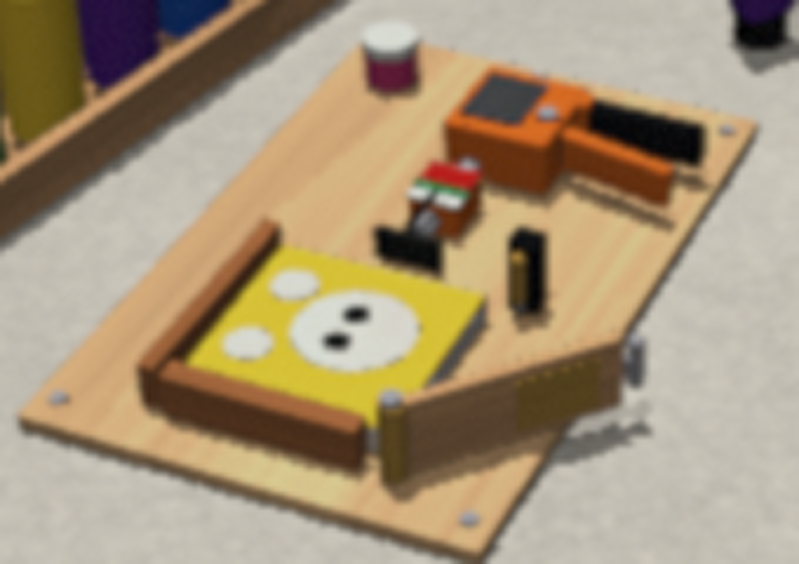

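Crop confirms: the panel on the jig, top crop about (247,295), lies between pad (383,272) and stop (135,305). It is larger than the loose ones. Trigger is orange at (568,370), handle black at (630,365), gate tip at (325,530). Fitting the jig pose from the board corners in both views.

```bash
cat > h.py <<'E'
import numpy as np,cv2,json
from scipy.optimize import least_squares
from scipy.spatial.transform import Rotation as Rn
def K2(n):
    return C[n]
C={"side":(np.array([[535.727,0,288.274],[0,535.727,204.388],[0,0,1]]),np.array([[-0.8401040183736156,-0.542389464997282,0.006237513323899524],[-0.32720352407375447,0.49756517010407675,-0.8033472196584844],[0.4326234992995869,-0.6769361637254013,-0.5954782431747755]]),np.array([0.3980133061649661,0.23199665506254571,1.213305928485424])),
"top":(np.array([[462.659,0,282.4495],[0,462.659,209.7115],[0,0,1]]),np.array([[-0.005745768237833727,-0.999878672625802,0.014478472827657969],[-0.9813741448759251,0.00285799873209917,-0.1920849281237181],[0.19202024350678165,-0.015312474369332035,-0.9812714987261603]]),np.array([-0.057740518697039,0.5440968213380075,1.3954601985410733]))}
def proj(n,X):
    K,R,t=C[n];c=R@np.asarray(X)+t;p=K@c;return p[:2]/p[2]
def ray(n,uv,z):
    K,R,t=C[n];d=R.T@np.linalg.solve(K,np.array([uv[0],uv[1],1.]));o=-R.T@t
    return o+d*(z-o[2])/d[2]
def wray(im,s,uv,z):
    T=im["tool_from_camera"];Rt=s["eef_rot"]
    d=Rt@T[:3,:3]@np.linalg.solve(im["mtx"],np.array([uv[0],uv[1],1.]));o=s["ee_pos"]+Rt@T[:3,3]
    return o+d*(z-o[2])/d[2]
def wproj(im,s,X):
    T=im["tool_from_camera"];Rt=s["eef_rot"]
    c=T[:3,:3].T@(Rt.T@(np.asarray(X)-s["ee_pos"])-T[:3,3]);p=im["mtx"]@c;return p[:2]/p[2]
def J(p,x,y,z):
    c,s=np.cos(p[2]),np.sin(p[2]);x/=1000;y/=1000
    return np.array([p[0]+c*x-s*y,p[1]+s*x+c*y,z/1000])
def Jinv(p,X):
    c,s=np.cos(p[2]),np.sin(p[2]);d=X[:2]-np.array(p[:2]);return np.array([c*d[0]+s*d[1],-s*d[0]+c*d[1]])*1000
E
python3 - <<'E'
from h import *
t=[((60,138),(220,-140)),((672,38),(-220,-140)),((750,415),(-220,140)),((120,528),(220,140))]
s=[((22,418),(220,-140)),((480,555),(220,140)),((757,125),(-220,140))]
obs=[("top",np.array(a)/4.7+[195,135],b) for a,b in t]+[("side",np.array(a)/4.7+[170,150],b) for a,b in s]
for n,u,b in obs: print(n,ray(n,u,.012),b)
f=lambda p,names:np.concatenate([proj(n,J(p,*b,12))-u for n,u,b in obs if n in names])
for names in (("top",),("side",),("top","side")):
    r=least_squares(f,[.6,0,1.6],args=(names,));print(names,r.x,np.round(r.fun,2))
p=r.x
E
```

```text
top [0.70403343 0.18313783 0.012     ] (220, -140)
top [ 0.77684287 -0.24648939  0.012     ] (-220, -140)
top [ 0.50677408 -0.29208708  0.012     ] (-220, 140)
top [0.43110895 0.13595107 0.012     ] (220, 140)
side [0.69847436 0.19115524 0.012     ] (220, -140)
side [0.42761381 0.14352785 0.012     ] (220, 140)
side [ 0.50366501 -0.28421026  0.012     ] (-220, 140)
('top',) [ 0.60492167 -0.05489898  1.74174687] [-0.78 -0.42  0.39 -0.99  1.09  0.73 -0.68  0.5 ]
('side',) [ 0.60272912 -0.04833825  1.74941803] [-1.36 -0.01  0.65  0.22  0.78 -0.88]
('top', 'side') [ 0.60434845 -0.052657    1.74405485] [-1.54 -0.08 -0.41 -0.96  0.47  0.74 -1.27  0.82 -0.91 -1.43  0.53 -1.
  1.29 -1.49]
```

```bash
cat >> h.py <<'E'
def goal(p,s,x,y,z,yawoff=0.):
    "rotvec (tool) and shift (tool axes after turn, mm) to reach jig x,y,z with tool x=-jig x, z down"
    a=p[2]+yawoff;jx=np.array([np.cos(a),np.sin(a),0]);Rg=np.column_stack([-jx,np.cross([0,0,1],jx),[0,0,-1]])
    rv=Rn.from_matrix(s["eef_rot"].T@Rg).as_rotvec()
    d=J(p,x,y,z)-s["ee_pos"]
    print("turn",np.round(rv,3),"shift after turn mm",np.round(Rg.T@d*1000,1))
E
python3 - <<'E'
from h import *
from plant import *
t=[((60,138),(220,-140)),((672,38),(-220,-140)),((750,415),(-220,140)),((120,528),(220,140))]
s=[((22,418),(220,-140)),((480,555),(220,140)),((757,125),(-220,140))]
obs=[("top",(np.array(a)+.5)/4.7-.5+[195,135],b) for a,b in t]+[("side",(np.array(a)+.5)/4.7-.5+[170,150],b) for a,b in s]
f=lambda p,names:np.concatenate([proj(n,J(p,*b,12))-u for n,u,b in obs if n in names])
for names in (("top",),("side",),("top","side")):
    r=least_squares(f,[.6,0,1.6],args=(names,));print(names,r.x)
p=r.x
tip=(np.array([330,532])+.5)/4.7-.5+[195,135]
g=Jinv(p,ray("top",tip,.06));print("gate tip",g,np.arctan2(g[1]-74,185-g[0]))
for u in ((390,205),(402,247),(433,236)):print(ray("top",u,.1))
goal(p,get_state(),-30,120,200)
E
```

```text
('top',) [ 0.60623112 -0.05362879  1.74181827]
('side',) [ 0.60454317 -0.04902219  1.749782  ]
('top', 'side') [ 0.60569871 -0.05211344  1.74458466]
gate tip [ 77.60448905 171.14177502] 0.7353087184890511
[ 0.5483398  -0.38692422  0.1       ]
[ 0.41994687 -0.41647003  0.1       ]
[ 0.45275777 -0.51195293  0.1       ]
turn [0.    0.001 0.282] shift after turn mm [-437.7 -286.9  -12.9]
```

Request:
arm_command(
  targets=[
    [0,0,-10,0,0,0.141,1],
    [0,0,-10,0,0,0.141,1],
    [-40,-26,0,0,0,0,1],
    [-40,-26,0,0,0,0,1],
    [-40,-26,0,0,0,0,1],
    [-40,-26,0,0,0,0,1],
    [-40,-26,0,0,0,0,1],
    [-40,-26,0,0,0,0,1],
  ],
  grip_force=10,
)

```text
clock: 0.95
ee_pos: [0.3985, -0.3184, 0.2079]
eef_rot: [[0.173, -0.985, -0.0], [-0.985, -0.173, -0.0], [0.0, 0.0, -1.0]]
ft_force: [1.3, 0.0, -0.4]
gripper_width: 0.0917
```

Request:
arm_command(
  targets=[
    [-40,-26,0,0,0,0,0],
    [-40,-26,0,0,0,0,0],
    [-40,-26,0,0,0,0,0],
    [-40,-26,0,0,0,0,0],
    [-38,-26,0,0,0,0,0],
    [0,0,0,0,0,0,0],
    [0,0,0,0,0,0,0],
    [0,0,0,0,0,0,0],
  ],
)

```text
clock: 1.75
ee_pos: [0.4915, -0.104, 0.2076]
eef_rot: [[0.172, -0.985, -0.001], [-0.985, -0.172, -0.0], [0.0, 0.001, -1.0]]
ft_force: [-0.4, -0.4, -0.6]
gripper_width: 0.032
```

Run:
```python
from h import *
from plant import *
import pickle
s=get_state();im=get_image("wrist");cv2.imwrite("pics/w1.png",im["color"]);pickle.dump((im,s),open("w1.pkl","wb"))
print(s["clock"],s["ee_pos"],s["qpos"],s["gripper_width"])
p=[.6057,-.0521,1.7446]
for c in ((220,140),(-220,140),(220,-140),(-220,-140)):print(c,wproj(im,s,J(p,*c,12)))
```

```text
1.75 [ 0.49145333 -0.10399295  0.20760352] [ 0.72767946  0.23975498 -0.65882394  1.88629017  0.16700989  1.07116243
 -1.39625837] 0.03203063770115114
(220, 140) [ 66.4818272 193.9451148]
(-220, 140) [444.49316504 193.54455626]
(220, -140) [ 20.85869583 -90.69833446]
(-220, -140) [478.21921949 -91.12650075]
```

View pics/w1.png

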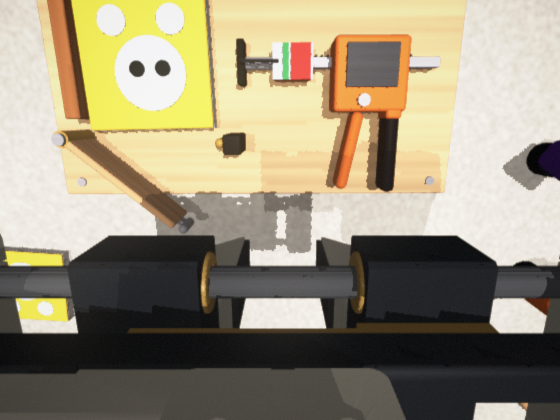

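Wrist view: board near corners at about (67,193) and (443,192), matching the prediction to about 1 px. Hinge pin (58,140), gate tip (183,222), trigger pivot (365,100). Refining with these.

Run:
```python
from h import *
import pickle
im,s=pickle.load(open("w1.pkl","rb"))
g=cv2.cvtColor(im["color"],cv2.COLOR_BGR2HSV)
c=im["color"][20:240,30:460];cv2.imwrite("pics/w1c.png",cv2.resize(c,None,fx=1.85,fy=1.85,interpolation=cv2.INTER_CUBIC))
p=[.6057,-.0521,1.7446]
print("corners jig",[Jinv(p,wray(im,s,u,.012)).round(1) for u in ((67,193),(443,192))])
print("pin",Jinv(p,wray(im,s,(365,100),.056)).round(1),"hinge",Jinv(p,wray(im,s,(58,140),.066)).round(1))
tip=Jinv(p,wray(im,s,(181,218),.062));print("tip",tip,np.arctan2(tip[1]-74,185-tip[0]),np.hypot(tip[1]-74,185-tip[0]))
Y=cv2.inRange(g,(22,120,100),(35,255,255))
print("panel right edge jig",[Jinv(p,wray(im,s,u,.032)).round(1) for u in ((208,40),(212,100),(214,128),(87,129))])
print("pad front face",Jinv(p,wray(im,s,(237,62),.03)).round(1),"scale",Jinv(p,wray(im,s,(293,61),.05)))
for x,y,z in ((-98,93,52),(-141,94,52),(-141,130,52),(-148,45,52)):print(x,y,wproj(im,s,J(p,x,y,z)).round(1))
```

```text
corners jig [array([219.2, 138.9]), array([-218.1,  138.2])]
pin [-111.2   37.9] hinge [185.2  75.1]
tip [ 73.57004531 154.73762598] 0.6270193607905822 137.60522901511573
panel right edge jig [array([ 42.3, -20.3]), array([41.3, 36.6]), array([40.7, 64.8]), array([174.6,  65.7])]
pad front face [14.5 -0.3] scale [-41.58555659   1.85981953]
-98 93 [347.9 156.8]
-141 94 [390.1 157.7]
-141 130 [387.4 192.3]
-148 45 [401.  107.7]
```

View pics/w1c.png

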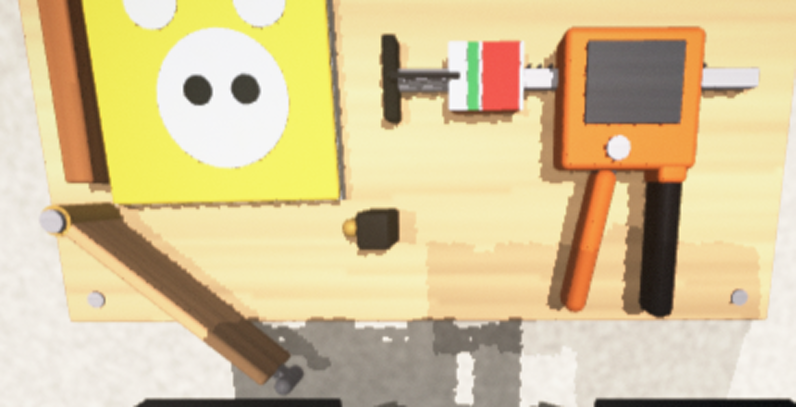

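Pose holds to about 1–2 mm; gate is near 0.63 rad, pad gap about 26 mm and panel about 4 mm short of the stop. Now moving outside the gate with fingers shut.

Run:
```python
from h import *
from plant import *
p=[.6057,-.0521,1.7446]
goal(p,get_state(),108,178,100)
goal(p,get_state(),108,178,32)
```

```text
turn [ 0.001 -0.    -0.002] shift after turn mm [-139.8   56.3  107.6]
turn [ 0.001 -0.    -0.002] shift after turn mm [-139.8   56.3  175.6]
```

Request:
arm_command(
  targets=[
    [-35,14,20,0,0,0,0],
    [-35,14,20,0,0,0,0],
    [-35,14,20,0,0,0,0],
    [-35,14,20,0,0,0,0],
    [0,0,30,0,0,0,0],
    [0,0,0,0,0,0,0],
    [0,0,0,0,0,0,0],
  ],
)

```text
clock: 2.5
ee_pos: [0.4127, 0.0243, 0.0981]
eef_rot: [[0.171, -0.985, -0.001], [-0.985, -0.171, 0.0], [-0.0, 0.001, -1.0]]
ft_force: [-0.9, -0.5, 0.8]
gripper_width: 0.0003
```

Run:
```python
from h import *
from plant import *
p=[.6057,-.0521,1.7446]
s=get_state();print(s["qpos"],s["gripper_width"],s["ft_force"],Jinv(p,s["ee_pos"]))
goal(p,s,108,178,32)
im=get_image("wrist");cv2.imwrite("pics/w2.png",im["color"])
c=get_image("side")["color"][150:290,170:340];cv2.imwrite("pics/s2.png",cv2.resize(c,None,fx=4,fy=4))
```

```text
[ 0.53430294  0.24725505 -0.72636411  2.18764116  0.23223788  0.78203351
 -1.74233845] 0.000342984252599875 [-0.94085756 -0.47799667  0.82399349] [108.59575245 176.83652282]
turn [ 0.001  0.    -0.002] shift after turn mm [ 0.6  1.2 66.1]
```

View pics/w2.png

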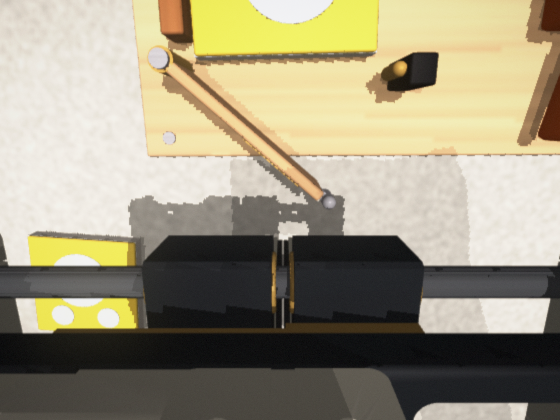

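View pics/s2.png

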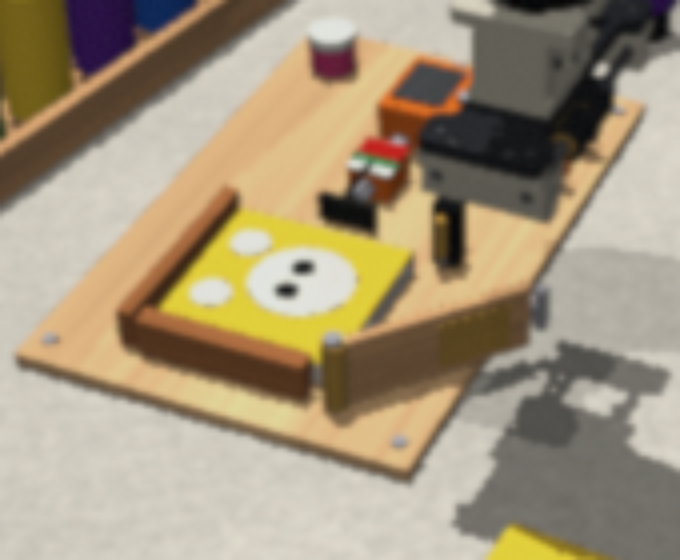

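Gate tip at wrist (330,202), fingers outside it. Descending and then pushing.

Request:
arm_command(
  targets=[
    [0,2,33,0,0,0,0],
    [0,0,33,0,0,0,0],
    [0,0,0,0,0,0,0],
    [0,-15,0,0,0,0,0],
    [1,-15,0,0,0,0,0],
    [0,0,0,0,0,0,0],
  ],
)

```text
clock: 3.2
ee_pos: [0.4446, 0.0294, 0.0343]
eef_rot: [[0.172, -0.985, 0.005], [-0.985, -0.172, 0.001], [0.0, -0.005, -1.0]]
ft_force: [-0.1, 0.1, 0.9]
gripper_width: 0.0005
```

Run:
```python
from h import *
from plant import *
p=[.6057,-.0521,1.7446]
s=get_state();print(s["qpos"],s["ft_force"],Jinv(p,s["ee_pos"]),s["ee_pos"])
goal(p,s,95,90,32)
im=get_image("wrist");cv2.imwrite("pics/w3.png",im["color"])
```

```text
[ 0.42074595  0.42034084 -0.63598834  2.16475266  0.40315415  0.66642993
 -1.89278602] [-0.06753112  0.13510328  0.8944617 ] [108.12641163 144.62970859] [0.44455097 0.02938658 0.03425711]
turn [-0.005 -0.    -0.001] shift after turn mm [ 13.1 -54.6   2.3]
```

View pics/w3.png

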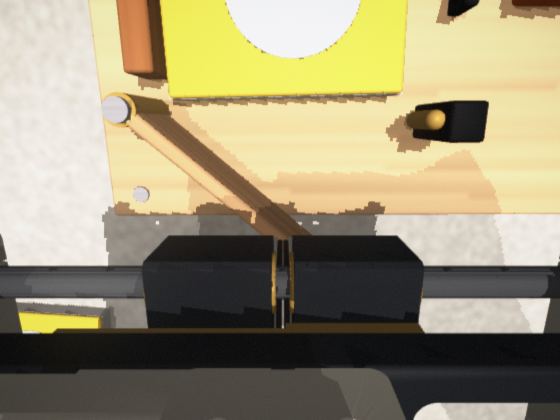

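Request:
arm_command(
  targets=[
    [2,-9,0,0,0,0,0],
    [2,-9,0,0,0,0,0],
    [2,-9,0,0,0,0,0],
    [2,-9,0,0,0,0,0],
    [2,-7,0,0,0,0,0],
    [2,-5,0,0,0,0,0],
  ],
)

```text
clock: 3.85
ee_pos: [0.4906, 0.0258, 0.0318]
eef_rot: [[0.173, -0.985, 0.0], [-0.985, -0.173, 0.0], [-0.0, -0.0, -1.0]]
ft_force: [0.2, 0.3, -0.5]
gripper_width: 0.0004
```

Run:
```python
from h import *
from plant import *
p=[.6057,-.0521,1.7446]
s=get_state();print(s["ft_force"],Jinv(p,s["ee_pos"]),s["ee_pos"])
im=get_image("wrist");cv2.imwrite("pics/w4.png",im["color"])
```

```text
[ 0.23256111  0.32924946 -0.47343506] [96.67297365 99.87298722] [0.49061403 0.02584548 0.03184373]
```

View pics/w4.png

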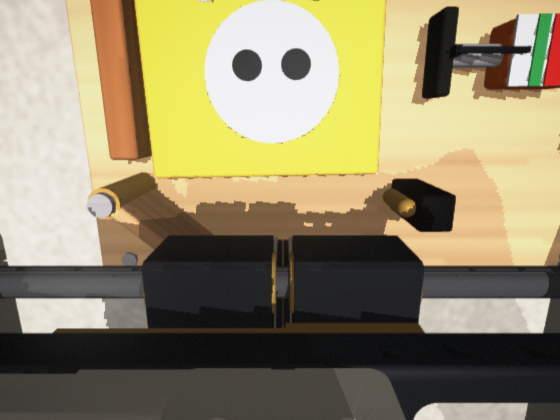

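Run:
```python
from h import *
from plant import *
c=get_image("side")["color"][150:290,170:340];cv2.imwrite("pics/s4.png",cv2.resize(c,None,fx=4.5,fy=4.2,interpolation=cv2.INTER_CUBIC))
```

```text
(no output)
```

View pics/s4.png

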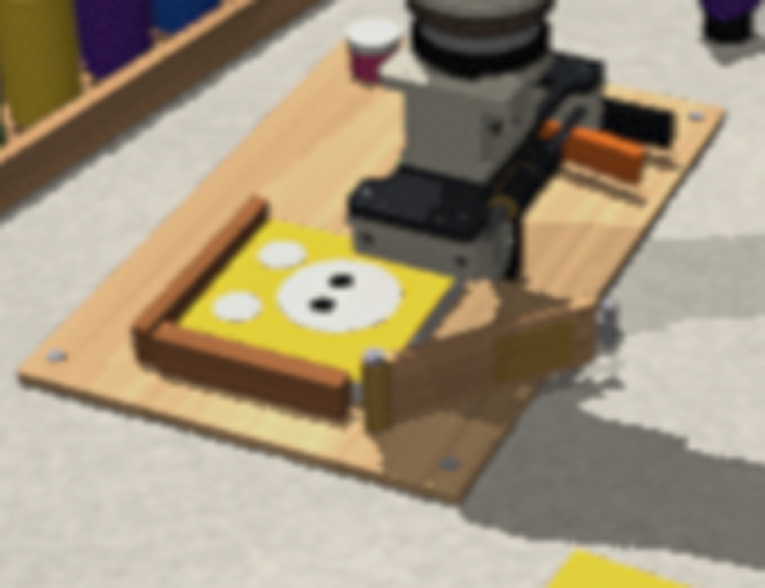

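Run:
```python
from h import *
from plant import *
p=[.6057,-.0521,1.7446]
s=get_state()
f=lambda u:((u-[170,150])*[4.5,4.2]).round(0)
print("tcp",f(proj("side",s["ee_pos"])), "tcp+50",f(proj("side",s["ee_pos"]+[0,0,.05])))
print("hinge top",f(proj("side",J(p,185,74,64))))
for a in (0,.1,.2,.4,.6,.7,.8):print(a,f(proj("side",J(p,185-145*np.cos(a),74+145*np.sin(a),64))),f(proj("side",J(p,185-145*np.cos(a),74+145*np.sin(a),14))))
for n in C: print(n,-C[n][1].T@C[n][2])
```

```text
tcp [484. 324.] tcp+50 [483. 259.]
hinge top [374. 357.]
0 [482. 222.] [483. 284.]
0.1 [504. 228.] [504. 290.]
0.2 [525. 235.] [525. 298.]
0.4 [563. 253.] [562. 316.]
0.6 [595. 276.] [593. 339.]
0.7 [609. 289.] [606. 352.]
0.8 [620. 302.] [617. 366.]
side [-0.11462196  0.92177543  0.90638854]
top [ 0.26567418 -0.03792059  1.47467411]
```

Run:
```python
from h import *
from plant import *
p=[.6057,-.0521,1.7446]
s=get_state()
b=get_image("side")["color"]
im=cv2.resize(b[60:300,150:420],None,fx=2.9,fy=2.5,interpolation=cv2.INTER_CUBIC)
T=lambda u:tuple(int(v) for v in (u-[150,60])*[2.9,2.5])
def dot(X,c):cv2.circle(im,T(proj("side",X)),3,c,-1)
dot(s["ee_pos"],(0,0,255))
R=s["eef_rot"]
for x in(-.095,.095):
  for y in (-.0375,.0375):dot(s["ee_pos"]+R@[x,y,-.066],(255,0,0))
for x in(-.019,.019):
  for y in (-.0095,.0095):
    for z in (0,-.06):dot(s["ee_pos"]+R@[x,y,z],(0,255,0))
cv2.imwrite("pics/s5.png",im)
b=get_image("top")["color"]
cv2.imwrite("pics/t5.png",cv2.resize(b[130:300,190:370],None,fx=4,fy=3.5,interpolation=cv2.INTER_CUBIC))
```

```text
(no output)
```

View pics/s5.png

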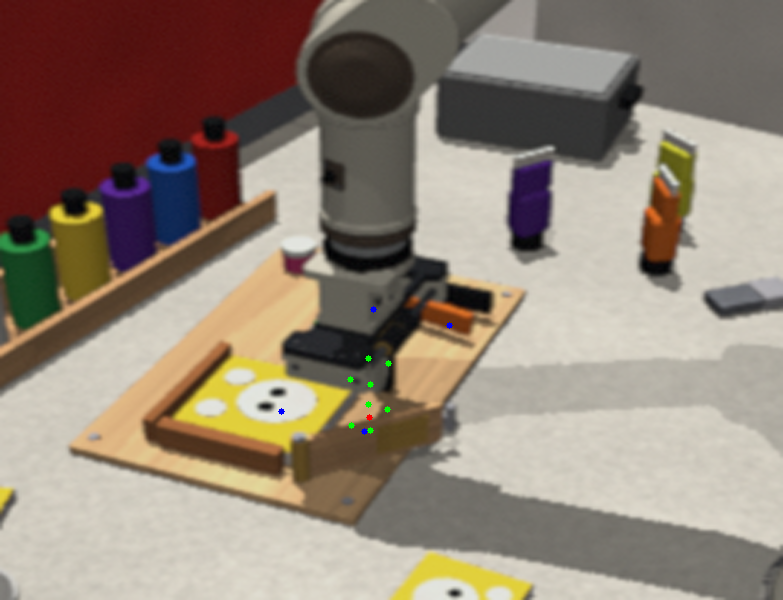

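View pics/t5.png

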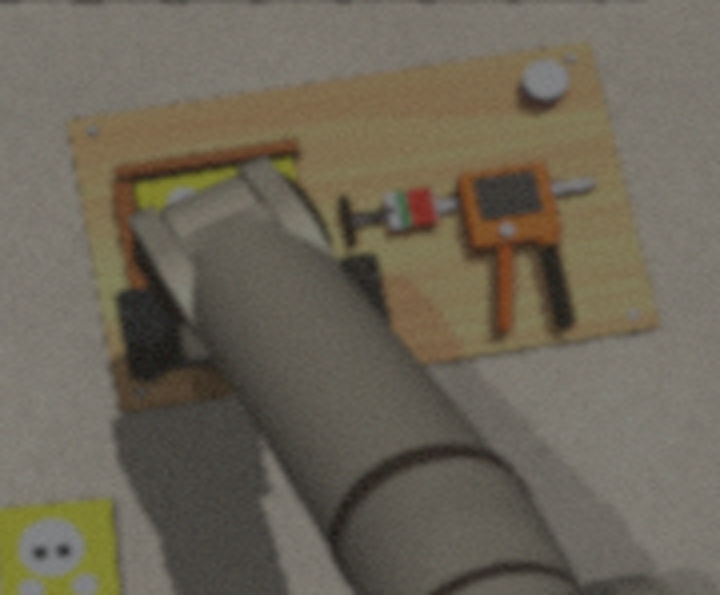

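Run:
```python
from h import *
from plant import *
p=[.6057,-.0521,1.7446]
print("s2 tcp",proj("side",[.4127,.0243,.0981]))
im=cv2.imread("pics/side0.png");u=proj("side",[.28573,-.58298,.1869]);print(u)
cv2.circle(im,tuple(int(round(v)) for v in u),1,(0,0,255),-1)
a=cv2.resize(im[20:140,400:520],None,fx=4,fy=4,interpolation=cv2.INTER_CUBIC)
b=get_image("side")["color"];u=proj("side",get_state()["ee_pos"]);cv2.circle(b,tuple(int(round(v)) for v in u),1,(0,0,255),-1)
b=cv2.convertScaleAbs(cv2.resize(b[140:260,220:340],None,fx=4,fy=4,interpolation=cv2.INTER_CUBIC),alpha=1.5)
cv2.imwrite("pics/cmp.png",cv2.resize(np.hstack([a,b]),(800,400)))
```

```text
s2 tcp [304.03043226 216.69003569]
[445.44066034 104.62966784]
```

View pics/cmp.png

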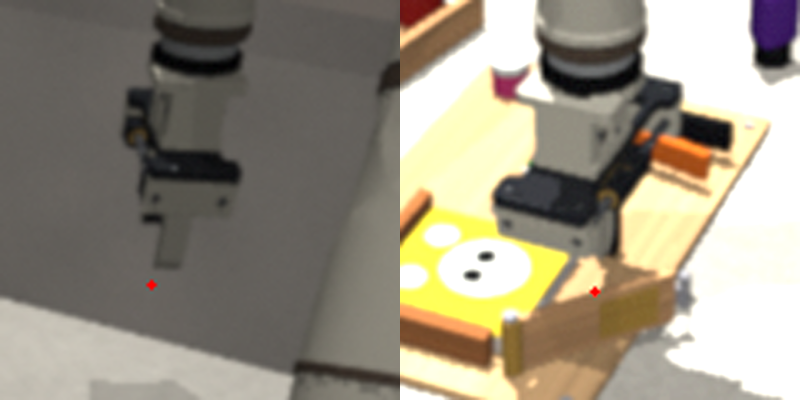

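Run:
```python
from h import *
from plant import *
b=get_image("side")["color"]
b=cv2.resize(b[190:245,240:320],None,fx=10,fy=10,interpolation=cv2.INTER_NEAREST)
cv2.imwrite("pics/z.png",cv2.convertScaleAbs(b,alpha=1.3))
```

```text
(no output)
```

View pics/z.png

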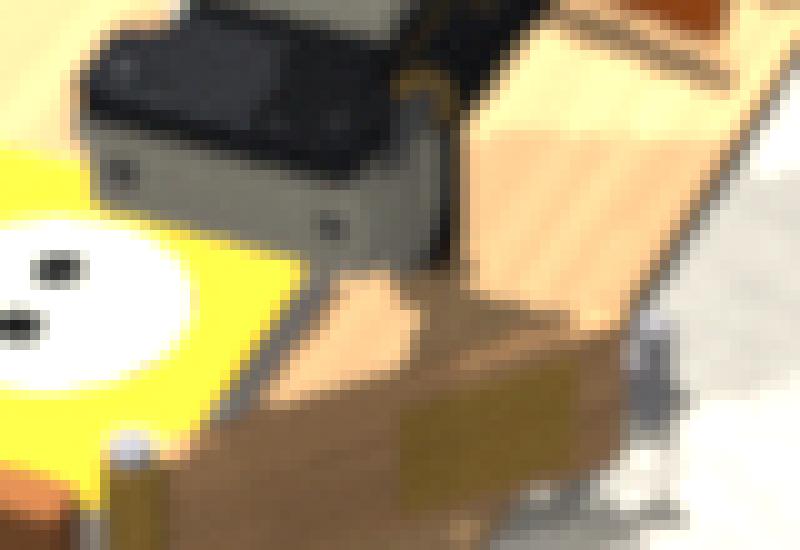

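Run:
```python
from h import *
from plant import *
p=[.6057,-.0521,1.7446]
R0=np.array([[.44025,-.89788,-.0008],[-.89787,-.44025,.0017],[-.0019,0,-1]]);e=np.array([.28573,-.58298,.1869])
f=lambda u:((u-[400,20])*3.333).round(0)
for x in (-.046,-.065,.046,.065):
  for y in (-.0095,.0095):
    print(x,y,[f(proj("side",e+R0@[x,y,z])) for z in (0,-.019,-.066)])
s=get_state();im=get_image("wrist")
print("hinge",Jinv(p,wray(im,s,(101,204),.066)))
for x,y,z in ((.046,0,0),(.046,-.0095,0),(.046,-.0095,-.04),(.016,-.0095,0)):print(x,y,z,wproj(im,s,s["ee_pos"]+s["eef_rot"]@[x,y,z]))
```

```text
-0.046 -0.0095 [array([147., 304.]), array([150., 285.]), array([160., 235.])]
-0.046 0.0095 [array([168., 306.]), array([172., 286.]), array([183., 236.])]
-0.065 -0.0095 [array([149., 314.]), array([153., 294.]), array([163., 244.])]
-0.065 0.0095 [array([171., 315.]), array([175., 296.]), array([186., 246.])]
0.046 -0.0095 [array([135., 260.]), array([139., 241.]), array([148., 192.])]
0.046 0.0095 [array([156., 261.]), array([160., 242.]), array([169., 194.])]
0.065 -0.0095 [array([133., 251.]), array([137., 232.]), array([146., 184.])]
0.065 0.0095 [array([154., 252.]), array([157., 233.]), array([167., 185.])]
hinge [185.0863033   75.19898827]
0.046 0 0 [359.13957825 232.54966938]
0.046 -0.0095 0 [360.02770966 217.34500788]
0.046 -0.0095 -0.04 [378.17679488 240.38011356]
0.016 -0.0095 0 [309.50723009 217.32701387]
```

Run:
```python
import cv2,pickle
im=cv2.imread("pics/wrist0.png");cv2.imwrite("pics/wz.png",cv2.resize(cv2.convertScaleAbs(im[180:360,60:500],alpha=1.6),None,fx=1.8,fy=1.8))
```

```text
(no output)
```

View pics/wz.png

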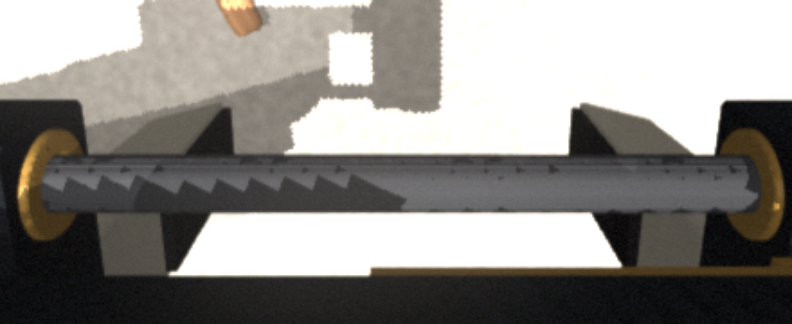

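Hmm: the views disagree with the stated TCP. Side crop shows the gate unmoved (tip near (625,330) in the zoom) and the fingers above it. In both the wrist and side images the finger ends lie about 38 mm *short* of the reported TCP (tool z ≈ −38 mm). So the tips were really at about 70 mm and passed over the gate. I'll treat the real tip as TCP − 38 mm along tool z and go back out.

Request:
arm_command(
  targets=[
    [0,0,-15,0,0,0,0],
    [-3,26,0,0,0,0,0],
    [-4,26,0,0,0,0,0],
    [-4,26,0,0,0,0,0],
    [0,0,0,0,0,0,0],
    [0,0,25,0,0,0,0],
    [0,0,25,0,0,0,0],
    [0,0,0,0,0,0,0],
  ],
)

```text
clock: 5.0
ee_pos: [0.4099, 0.023, -0.0042]
eef_rot: [[0.173, -0.985, -0.003], [-0.985, -0.173, -0.0], [-0.001, 0.003, -1.0]]
ft_force: [0.1, 1.0, 0.0]
gripper_width: 0.0009
```

Run:
```python
from h import *
from plant import *
p=[.6057,-.0521,1.7446]
s=get_state();print(s["qpos"],s["ft_force"],Jinv(p,s["ee_pos"]),s["ee_pos"],s["clock"])
b=get_image("side")["color"]
im=cv2.resize(b[140:270,200:360],None,fx=5,fy=4.6,interpolation=cv2.INTER_CUBIC)
cv2.imwrite("pics/s6.png",im)
```

```text
[ 0.3909113   0.45374501 -0.58759586  2.25206884  0.47549822  0.55849522
 -1.95778454] [0.10123895 0.95552195 0.04986292] [107.83417145 179.84218463] [ 0.40991954  0.02300945 -0.00417992] 5.0
```

View pics/s6.png

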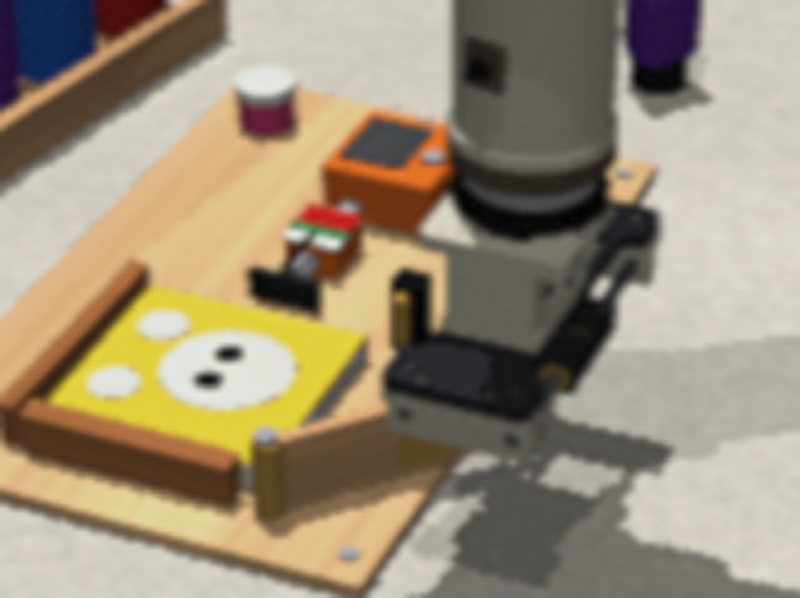

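Run:
```python
from h import *
from plant import *
s=get_state();im=get_image("side")["color"]
f=8
b=cv2.convertScaleAbs(cv2.resize(im[195:265,265:350],None,fx=f,fy=f,interpolation=cv2.INTER_CUBIC),alpha=1.4)
for z,c in ((0,(0,0,255)),(-.038,(0,255,0)),(-.066,(255,0,0)),(-.095,(255,0,255))):
  for x in (-.019,.019):
    for y in (-.0095,.0095):
      u=(proj("side",s["ee_pos"]+s["eef_rot"]@[x,y,z])-[265,195]+.5)*f
      cv2.circle(b,(int(u[0]),int(u[1])),3,c,-1)
cv2.imwrite("pics/z7.png",b)
w=get_image("wrist")["color"];cv2.imwrite("pics/w7.png",cv2.convertScaleAbs(w,alpha=1.5))
```

```text
(no output)
```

View pics/z7.png

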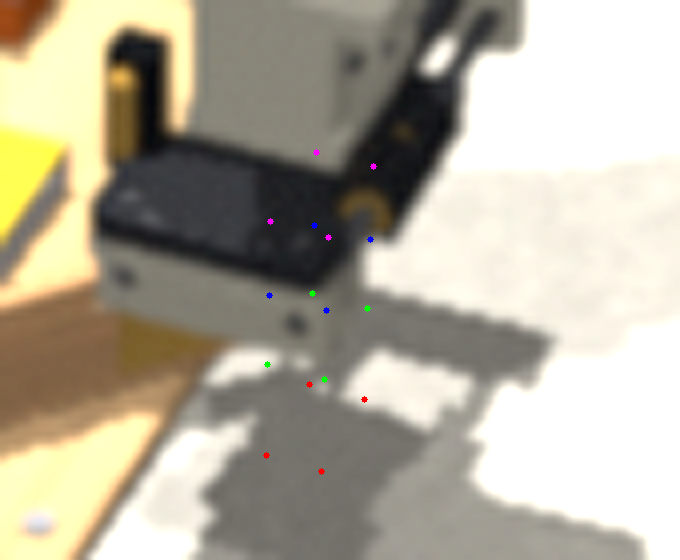

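View pics/w7.png

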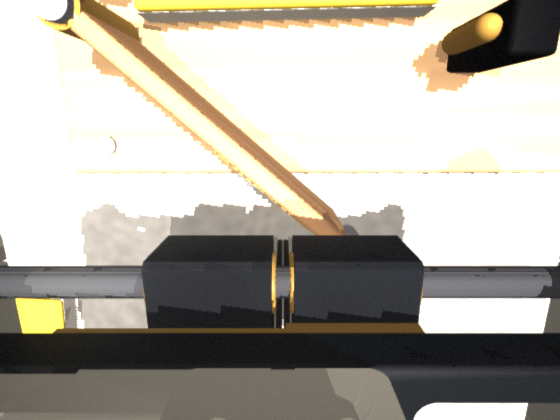

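Green dots (tool z −38 mm) coincide with the bit of finger peeking below the carriage at (325,375), confirming the offset. The gate tip is at wrist (345,235), inside the fingers. Pushing now.

Request:
arm_command(
  targets=[
    [0,-10,5,0,0,0,0],
    [0,-10,0,0,0,0,0],
    [1,-10,0,0,0,0,0],
    [1,-10,0,0,0,0,0],
    [2,-10,0,0,0,0,0],
    [2,-8,0,0,0,0,0],
    [0,0,0,0,0,0,0],
  ],
)

```text
clock: 5.85
ee_pos: [0.4711, 0.0273, -0.0079]
eef_rot: [[0.172, -0.985, 0.002], [-0.985, -0.172, 0.001], [-0.0, -0.002, -1.0]]
ft_force: [0.1, -1.1, 0.5]
gripper_width: 0.0005
```

Run:
```python
from h import *
from plant import *
p=[.6057,-.0521,1.7446]
s=get_state();print(s["ft_force"],Jinv(p,s["ee_pos"]),s["ee_pos"],s["clock"])
w=get_image("wrist")["color"];cv2.imwrite("pics/w8.png",w)
b=get_image("side")["color"]
cv2.imwrite("pics/s8.png",cv2.resize(b[140:270,200:360],None,fx=5,fy=4.6,interpolation=cv2.INTER_CUBIC))
```

```text
[ 0.07934793 -1.12603546  0.49320822] [101.46365671 118.8545232 ] [ 0.47109002  0.02728151 -0.00794726] 5.85
```

View pics/s8.png

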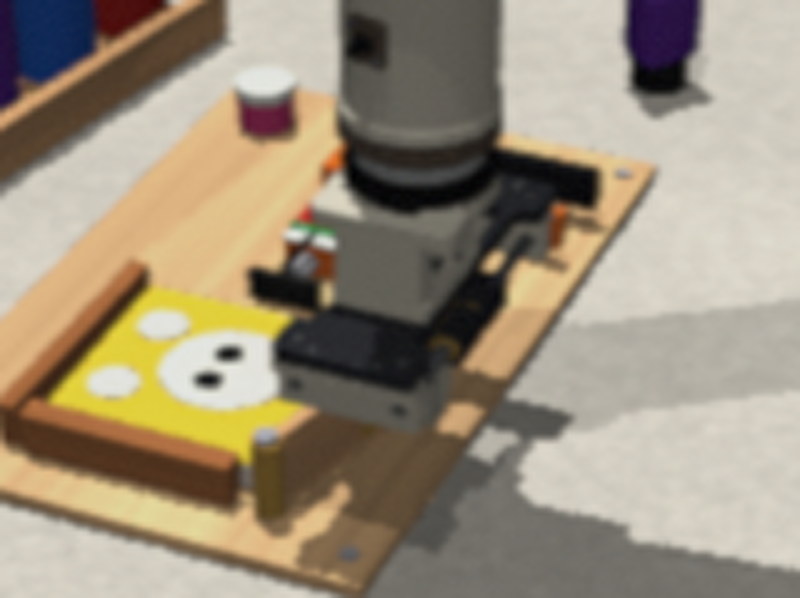

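View pics/w8.png

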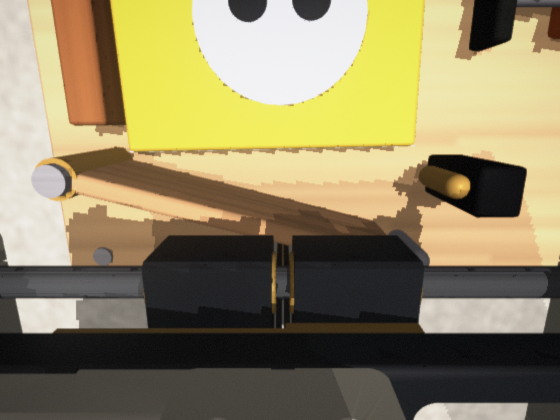

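The gate is now closing (tip at wrist (405,245)). Continuing to the catch and over it.

Request:
arm_command(
  targets=[
    [2,-8,0,0,0,0,0],
    [2,-8,0,0,0,0,0],
    [2,-6,0,0,0,0,0],
    [0,-4,0,0,0,0,0],
    [0,-3,0,0,0,0,0],
    [0,-3,0,0,0,0,0],
    [0,0,0,0,0,0,0],
  ],
)

```text
clock: 6.65
ee_pos: [0.5016, 0.0268, -0.0082]
eef_rot: [[0.173, -0.985, -0.001], [-0.985, -0.173, -0.0], [0.0, 0.001, -1.0]]
ft_force: [-1.3, -1.2, 0.4]
gripper_width: 0.0005
```

Run:
```python
from h import *
from plant import *
p=[.6057,-.0521,1.7446]
s=get_state();print(s["ft_force"],Jinv(p,s["ee_pos"]),s["ee_pos"],s["clock"])
w=get_image("wrist")["color"];cv2.imwrite("pics/w9.png",w)
b=get_image("side")["color"]
cv2.imwrite("pics/s9.png",cv2.resize(b[140:270,200:360],None,fx=5,fy=4.6,interpolation=cv2.INTER_CUBIC))
```

```text
[-1.31766328 -1.18217683  0.37913784] [95.72232753 88.88760488] [ 0.50159831  0.02680886 -0.00824721] 6.65
```

View pics/w9.png

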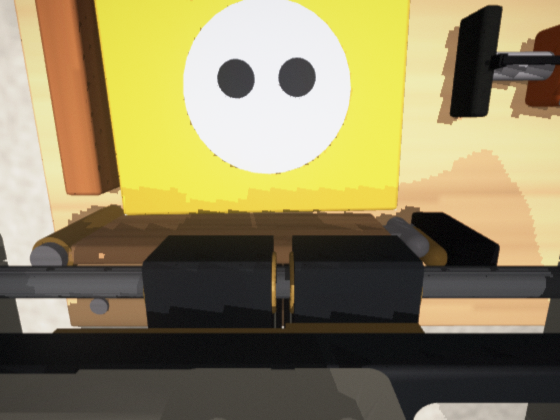

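Request:
arm_command(
  targets=[
    [0,-2,0,0,0,0,0],
    [0,-2,0,0,0,0,0],
    [0,-2,0,0,0,0,0],
    [0,0,0,0,0,0,0],
    [0,0,0,0,0,0,0],
  ],
)

```text
clock: 7.25
ee_pos: [0.5012, 0.0266, -0.009]
eef_rot: [[0.173, -0.985, -0.011], [-0.985, -0.173, -0.004], [0.002, 0.011, -1.0]]
ft_force: [-14.8, -3.5, 11.6]
gripper_width: 0.0005
```

Run:
```python
from h import *
from plant import *
p=[.6057,-.0521,1.7446]
s=get_state();print(s["ft_force"],Jinv(p,s["ee_pos"]),s["ee_pos"],s["clock"])
```

```text
[-14.7554207   -3.46818473  11.56718608] [95.54706016 89.34224552] [ 0.50118082  0.02655761 -0.0089884 ] 7.25
```

Request:
arm_command(
  targets=[
    [0,8,0,0,0,0,0],
    [0,15,0,0,0,0,0],
    [0,20,0,0,0,0,0],
    [0,20,-20,0,0,0,0],
    [0,0,-40,0,0,0,0],
    [0,0,-40,0,0,0,0],
    [0,0,-40,0,0,0,1],
    [0,0,0,0,0,0,1],
  ],
)

```text
clock: 8.05
ee_pos: [0.451, 0.0178, 0.1372]
eef_rot: [[0.173, -0.985, 0.012], [-0.985, -0.173, -0.001], [0.003, -0.012, -1.0]]
ft_force: [0.5, 0.8, 0.5]
gripper_width: 0.0122
```

Run:
```python
from h import *
from plant import *
p=[.6057,-.0521,1.7446]
s=get_state();print(s["ft_force"],Jinv(p,s["ee_pos"]),s["ee_pos"],s["clock"])
im=get_image("wrist");w=im["color"].copy()
for a,c in ((0,(0,255,0)),(.05,(0,0,255)),(.075,(255,0,0))):
  u=wproj(im,s,J(p,185-145*np.cos(a),74+145*np.sin(a),64));print(a,u)
cv2.imwrite("pics/w10.png",w)
goal(p,s,-119.5,93,150)
```

```text
[0.5295767  0.79915235 0.45279468] [ 95.55493093 140.25417538] [0.45103457 0.01776116 0.13721055] 8.05
0 [355.17912435 119.92570444]
0.05 [354.46467647 129.66671306]
0.075 [353.93495747 134.48244789]
turn [-0.012 -0.003  0.   ] shift after turn mm [215.1 -47.3 -12.8]
```

View pics/w10.png

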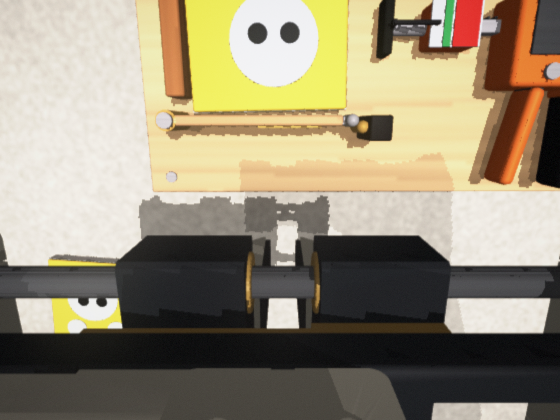

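Gate lies level from hinge (165,120) to tip (352,120), on the green prediction for angle 0: it is shut. Moving over handle and trigger with fingers open.

Request:
arm_command(
  targets=[
    [43,-9,0,0,0,0,1],
    [43,-10,0,0,0,0,1],
    [43,-10,0,0,0,0,1],
    [43,-9,0,0,0,0,1],
    [43,-9,0,0,0,0,1],
    [0,0,0,0,0,0,1],
    [0,0,0,0,0,0,1],
  ],
  grip_force=25,
)

```text
clock: 8.8
ee_pos: [0.5287, -0.1872, 0.1303]
eef_rot: [[0.171, -0.985, -0.001], [-0.985, -0.171, 0.001], [-0.002, 0.001, -1.0]]
ft_force: [-0.5, 0.3, -0.1]
gripper_width: 0.0719
```

Run:
```python
from h import *
from plant import *
p=[.6057,-.0521,1.7446]
s=get_state();print(s["ft_force"],Jinv(p,s["ee_pos"]),s["ee_pos"],s["clock"],s["gripper_width"],s["qpos"])
im=get_image("wrist");w=im["color"].copy();cv2.imwrite("pics/w11.png",w)
for x,y,z in ((-98,93,52),(-92,93,52),(-148,93,52),(-141,130,52)):print(x,y,wproj(im,s,J(p,x,y,z)).round(1))
for x in (-.046,.046):print("pad",wproj(im,s,s["ee_pos"]+s["eef_rot"]@[x,0,-.038]))
goal(p,s,-120,93,-12)
```

```text
[-0.51487328  0.30887519 -0.09068607] [-119.73657263   99.2412212 ] [ 0.52865998 -0.18719442  0.13027701] 8.8 0.07193303817629444 [ 0.78439706  0.446271   -0.62224653  1.82598301  0.30863005  0.96925154
 -1.36810632]
-98 93 [256.  194.5]
-92 93 [248.7 194.5]
-148 93 [317.3 194.4]
-141 130 [308.  237.4]
pad [189.4128565  257.11051238]
pad [375.75324862 257.17271218]
turn [ 0.001  0.002 -0.002] shift after turn mm [  0.3  -6.2 142.3]
```

View pics/w11.png

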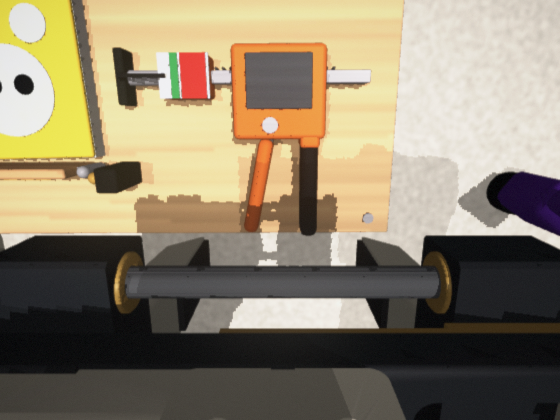

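Trigger at (257,185), handle at (308,185), on prediction and centred between the fingers. Descending astride them.

Request:
arm_command(
  targets=[
    [0,-6,40,0,0,0,1],
    [0,0,40,0,0,0,1],
    [0,0,35,0,0,0,1],
    [0,0,20,0,0,0,1],
    [0,0,7,0,0,0,1],
    [0,0,0,0,0,0,1],
    [0,0,0,0,0,0,1],
  ],
)

```text
clock: 9.55
ee_pos: [0.5361, -0.1848, -0.009]
eef_rot: [[0.174, -0.985, 0.002], [-0.985, -0.174, -0.0], [0.0, -0.002, -1.0]]
ft_force: [0.7, 0.1, 0.2]
gripper_width: 0.0919
```

Run:
```python
from h import *
from plant import *
p=[.6057,-.0521,1.7446]
s=get_state();print(s["ft_force"],Jinv(p,s["ee_pos"]),s["ee_pos"],s["clock"],s["gripper_width"])
im=get_image("wrist");w=im["color"].copy();cv2.imwrite("pics/w12.png",w)
b=get_image("side")["color"];cv2.imwrite("pics/s12.png",cv2.resize(b[140:270,200:360],None,fx=5,fy=4.6,interpolation=cv2.INTER_CUBIC))
```

```text
[0.66151754 0.09623416 0.17206406] [-118.68389527   91.52245212] [ 0.53608041 -0.18482279 -0.00896719] 9.55 0.09190875435488495
```

View pics/w12.png

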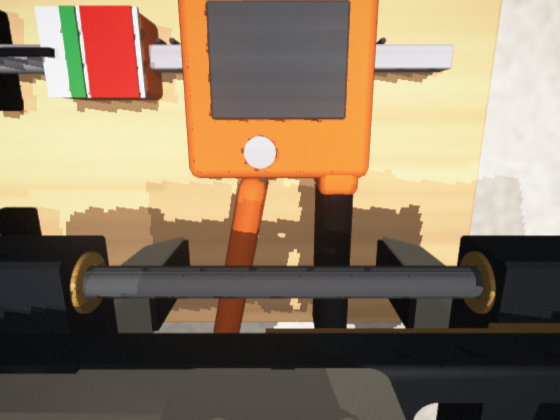

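View pics/s12.png

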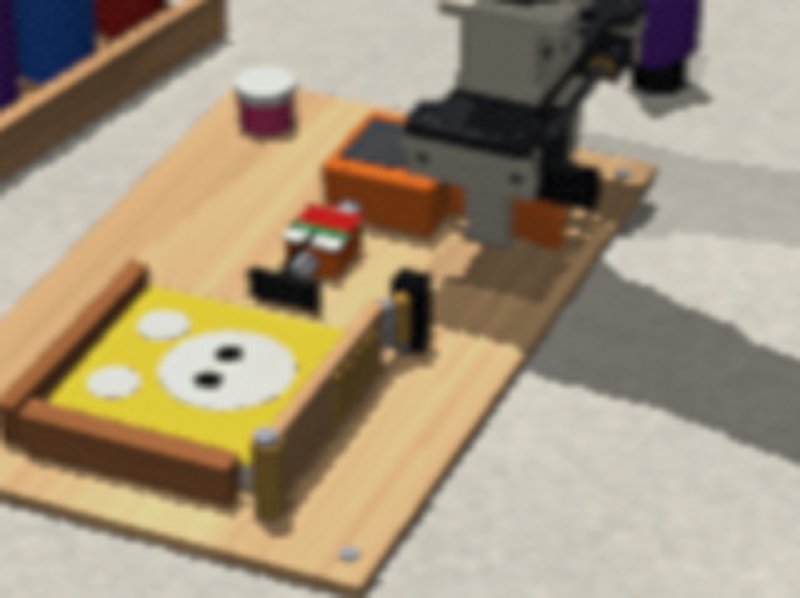

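Fingers stand astride the trigger (side (490,215) in front of the orange bar), the gate is shut, and the wrist view shows the pointer end near (52,52) on the left white. First squeeze.

Request:
arm_command(
  targets=[
    [1,0,2,0,0,0,0.6],
    [0,0,0,0,0,0,0.6],
    [0,0,0,0,0,0,0.6],
    [0,0,0,0,0,0,0.6],
    [3,0,0,0,0,0,0.52],
    [4,0,0,0,0,0,0.44],
    [4,0,0,0,0,0,0.37],
    [0,0,0,0,0,0,0.37],
  ],
  grip_force=25,
)

```text
clock: 10.45
ee_pos: [0.5352, -0.1969, -0.0127]
eef_rot: [[0.174, -0.985, -0.004], [-0.985, -0.174, 0.001], [-0.001, 0.003, -1.0]]
ft_force: [-3.8, 0.9, 0.9]
gripper_width: 0.035
```

Run:
```python
from h import *
from plant import *
p=[.6057,-.0521,1.7446]
s=get_state();print(s["ft_force"],Jinv(p,s["ee_pos"]),s["ee_pos"],s["clock"],s["gripper_width"])
im=get_image("wrist");w=im["color"].copy();cv2.imwrite("pics/w13.png",w)
b=get_image("side")["color"];cv2.imwrite("pics/s13.png",cv2.resize(b[140:270,200:360],None,fx=5,fy=4.6,interpolation=cv2.INTER_CUBIC))
```

```text
[-3.83204574  0.85249797  0.91452207] [-130.41589696   94.48864511] [ 0.53518772 -0.19689098 -0.01272456] 10.45 0.03500829662116598
```

View pics/w13.png

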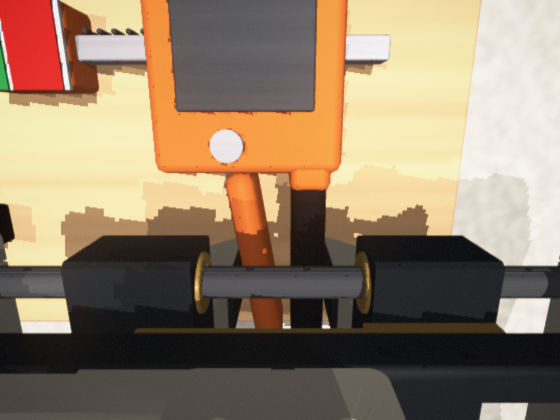

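View pics/s13.png

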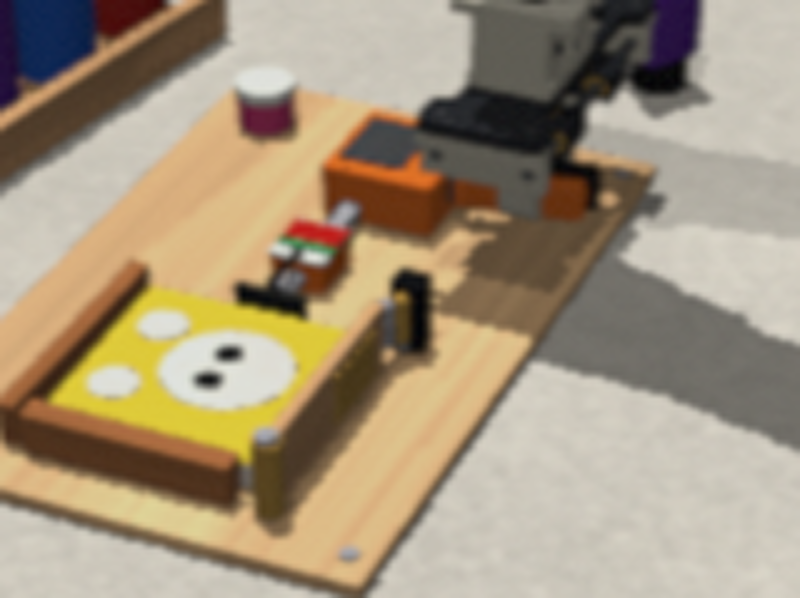

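First squeeze worked: the trigger is closed at wrist (255,250) and the pad has advanced in the side view to (272,298). I'll measure the head's travel with averaged side frames.

```bash
cat >> h.py <<'E'
def sidez(name,n=6,box=(235,295,175,215),f=13):
    from plant import get_image
    a=np.mean([get_image("side")["color"].astype(float) for _ in range(n)],0)
    np.save(name+".npy",a)
    x0,x1,y0,y1=box
    b=cv2.resize(a[y0:y1,x0:x1].clip(0,255).astype(np.uint8),None,fx=f,fy=f,interpolation=cv2.INTER_CUBIC)
    cv2.imwrite("pics/"+name+".png",b);return a
E
python3 - <<'E'
from h import *
from plant import *
p=[.6057,-.0521,1.7446]
a=sidez("m1")
u=lambda x,y,z:((proj("side",J(p,x,y,z))-[235,175]+.5)*13).round(0)
for x in (14.5,30,40,45): print(x,u(x,-22,35),u(x,22,35),u(x,22,13))
c0=cv2.imread("pics/side0.png")[175:215,235:295]
cv2.imwrite("pics/m0.png",cv2.resize(c0,None,fx=13,fy=13,interpolation=cv2.INTER_CUBIC))
E
```

```text
14.5 [192. 307.] [379. 355.] [381. 438.]
30 [159. 346.] [347. 395.] [350. 479.]
40 [138. 372.] [327. 421.] [330. 505.]
45 [127. 385.] [317. 435.] [319. 518.]
```

View pics/m1.png

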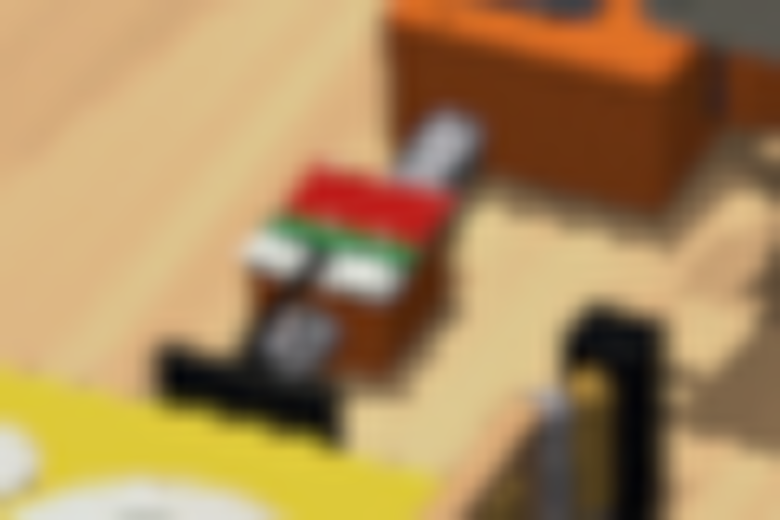

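View pics/m0.png

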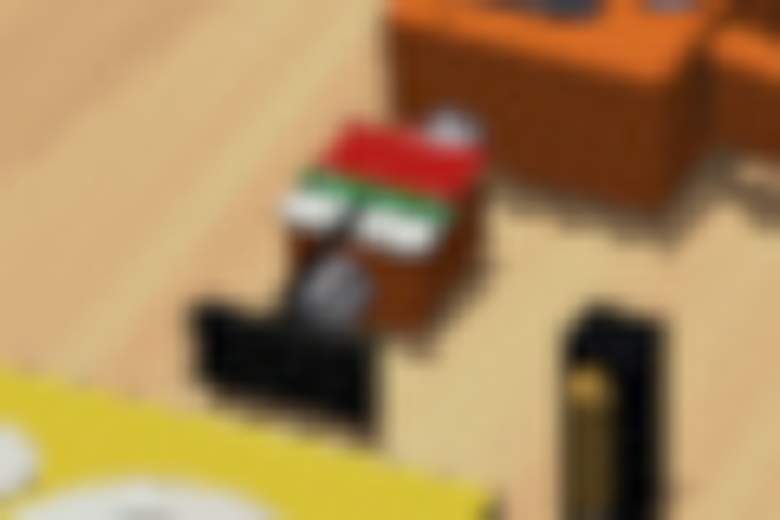

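```bash
cat >> h.py <<'E'
P=[.6057,-.0521,1.7446]
def headx(a):
    sub=a[170:225,230:300];B,G,R=sub[...,0],sub[...,1],sub[...,2]
    w=np.clip(R-3.2*np.maximum(G,B*1.0),0,None)*(R>110)
    ys,xs=np.mgrid[170:225,230:300];c=np.array([(w*xs).sum(),(w*ys).sum()])/w.sum()
    # project onto line y=0,z=52
    f=lambda x:((proj("side",J(P,x,0,52))-c)**2).sum()
    from scipy.optimize import minimize_scalar
    return c,minimize_scalar(f,bounds=(-90,40),method="bounded").x,w.sum()
E
python3 - <<'E'
from h import *
print(headx(cv2.imread("pics/side0.png").astype(float)),headx(np.load("m1.npy")))
E
```

```text
(array([265.830953  , 187.00155804]), np.float64(-35.42182778234508), np.float64(1540.4)) (array([263.07643116, 190.26211137]), np.float64(-17.68546384274922), np.float64(1621.0666666666664))
```

Request:
arm_command(
  targets=[
    [-4,0,0,0,0,0,0.45],
    [-4,0,0,0,0,0,0.54],
    [-3,0,0,0,0,0,0.63],
    [0,0,0,0,0,0,0.63],
    [0,0,0,0,0,0,0.63],
    [0,0,0,0,0,0,0.63],
  ],
)

```text
clock: 11.45
ee_pos: [0.5364, -0.1856, -0.0117]
eef_rot: [[0.174, -0.985, 0.002], [-0.985, -0.174, 0.001], [-0.0, -0.002, -1.0]]
ft_force: [1.0, 2.7, -1.1]
gripper_width: 0.0579
```

Run:
```python
from h import *
from plant import *
s=get_state();print(s["ft_force"],Jinv(P,s["ee_pos"]),s["ee_pos"],s["clock"],s["gripper_width"])
print(headx(sidez("m2")))
cv2.imwrite("pics/w14.png",get_image("wrist")["color"])
```

```text
[ 1.03254137  2.73445958 -1.11516713] [-119.46664782   91.34030026] [ 0.53639518 -0.18556225 -0.01170472] 11.45 0.057907239866452666
(array([263.07254655, 190.26335474]), np.float64(-17.671398377390666), np.float64(1639.8666666666666))
```

View pics/w14.png

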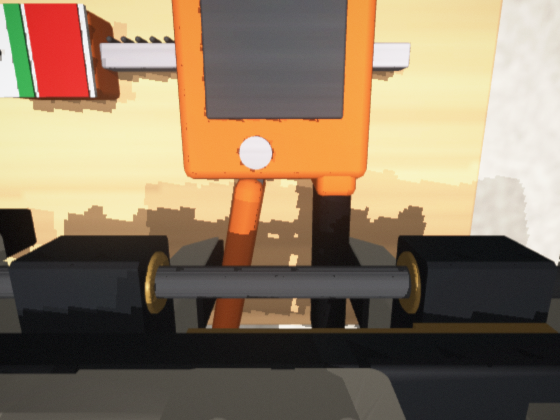

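Head advanced 17.7 mm and held on release (jaw about 32 mm; about 20 mm to go). Second squeeze in stages.

Request:
arm_command(
  targets=[
    [3,0,0,0,0,0,0.56],
    [3,0,0,0,0,0,0.5],
    [3,0,0,0,0,0,0.44],
    [0,0,0,0,0,0,0.44],
    [0,0,0,0,0,0,0.44],
  ],
)

```text
clock: 12.3
ee_pos: [0.5351, -0.1943, -0.0123]
eef_rot: [[0.174, -0.985, -0.003], [-0.985, -0.174, 0.001], [-0.002, 0.003, -1.0]]
ft_force: [-3.9, 5.1, 4.2]
gripper_width: 0.0406
```

Run:
```python
from h import *
from plant import *
s=get_state();print(s["ft_force"],Jinv(P,s["ee_pos"]),s["ee_pos"],s["clock"],s["gripper_width"])
print(headx(sidez("m3")))
```

```text
[-3.94626422  5.06258379  4.23957677] [-127.83813943   94.16928962] [ 0.5350565  -0.19429684 -0.01225405] 12.3 0.04059969642284065
(array([261.43707486, 192.43336817]), np.float64(-6.545931075382983), np.float64(1690.633333333333))
```

View pics/m3.png

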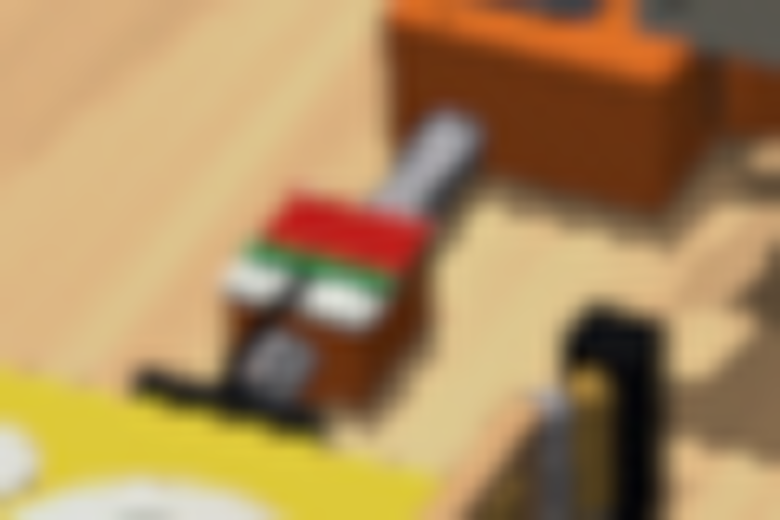

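Pad at the panel edge (side (230,400)); pointer still at zero. Continuing a little.

Request:
arm_command(
  targets=[
    [2,0,0,0,0,0,0.4],
    [2,0,0,0,0,0,0.37],
    [0,0,0,0,0,0,0.37],
    [0,0,0,0,0,0,0.37],
  ],
)

```text
clock: 13.0
ee_pos: [0.5356, -0.1974, -0.0123]
eef_rot: [[0.174, -0.985, -0.004], [-0.985, -0.174, 0.002], [-0.003, 0.003, -1.0]]
ft_force: [-3.4, 6.0, 4.1]
gripper_width: 0.0337
```

Run:
```python
from h import *
from plant import *
s=get_state();print(s["ft_force"],Jinv(P,s["ee_pos"]),s["ee_pos"],s["clock"],s["gripper_width"])
print(headx(sidez("m4")))
```

```text
[-3.4290774   5.99149352  4.11790833] [-131.01304138   94.12597307] [ 0.5356482  -0.19741642 -0.01228138] 13.0 0.03374506450295147
(array([260.8763036 , 193.28947017]), np.float64(-2.406512048446568), np.float64(1748.3666666666663))
```

View pics/m4.png

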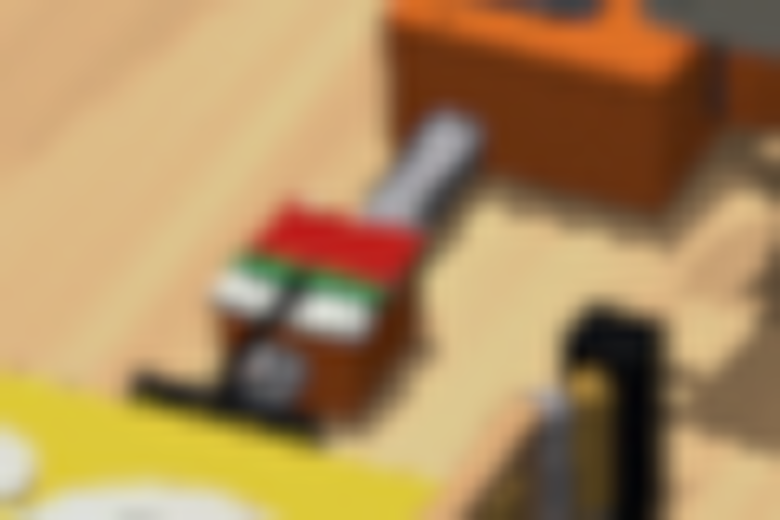

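Pointer is entering the green (tip about (293,283)); pad and panel stopped at the same place while the head advanced, so the panel is home. The trigger is near its end, so release and take a fresh, gentler squeeze to reach mid-green.

Request:
arm_command(
  targets=[
    [-4,0,0,0,0,0,0.45],
    [-4,0,0,0,0,0,0.54],
    [-4,0,0,0,0,0,0.63],
    [0,0,0,0,0,0,0.63],
    [0,0,0,0,0,0,0.63],
    [0,0,0,0,0,0,0.63],
  ],
)

```text
clock: 13.9
ee_pos: [0.536, -0.1874, -0.0119]
eef_rot: [[0.173, -0.985, 0.001], [-0.985, -0.173, 0.0], [-0.0, -0.001, -1.0]]
ft_force: [2.0, 2.2, 0.1]
gripper_width: 0.058
```

Run:
```python
from h import *
from plant import *
s=get_state();print(s["ft_force"],Jinv(P,s["ee_pos"]),s["ee_pos"],s["clock"],s["gripper_width"])
print(headx(sidez("m5")))
```

```text
[1.95206147 2.18346888 0.13988773] [-121.17252514   92.04510068] [ 0.535996   -0.18736431 -0.01193302] 13.9 0.057984754620146836
(array([261.75210658, 192.12719435]), np.float64(-8.325036044061365), np.float64(1708.9333333333327))
```

Request:
arm_command(
  targets=[
    [2,0,0,0,0,0,0.58],
    [2,0,0,0,0,0,0.54],
    [1,0,0,0,0,0,0.52],
    [0,0,0,0,0,0,0.52],
    [0,0,0,0,0,0,0.52],
  ],
)

```text
clock: 14.7
ee_pos: [0.5348, -0.1917, -0.0123]
eef_rot: [[0.173, -0.985, -0.003], [-0.985, -0.173, 0.001], [-0.001, 0.002, -1.0]]
ft_force: [-2.9, 4.1, 3.8]
gripper_width: 0.0481
```

Run:
```python
from h import *
from plant import *
s=get_state();print(s["ft_force"],Jinv(P,s["ee_pos"]),s["ee_pos"],s["clock"],s["gripper_width"])
print(headx(sidez("m6")))
a=cv2.imread("pics/m5.png")[130:,:450];b=cv2.imread("pics/m6.png")[130:,:450]
cv2.imwrite("pics/m56.png",cv2.resize(np.hstack([a,b]),(800,347)))
```

```text
[-2.88255126  4.10660781  3.78378367] [-125.24227823   93.96822159] [ 0.53480563 -0.19170531 -0.01229126] 14.7 0.04806435498037978
(array([261.40880808, 192.54436734]), np.float64(-6.1223550063799745), np.float64(1580.3666666666668))
```

View pics/m56.png

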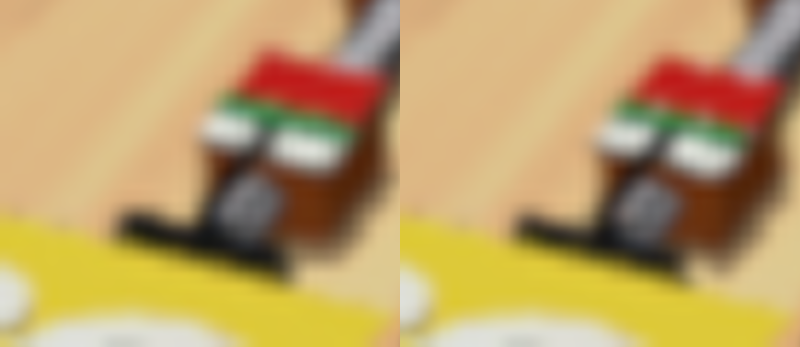

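After release the head went back about 6 mm (headx −8.3), so pad is free again; at 48 mm width it's at −6.1 and touching. Pointer zero corresponds to about −6.4. Continue the squeeze in small steps toward about +0.5.

Request:
arm_command(
  targets=[
    [1,0,0,0,0,0,0.5],
    [1,0,0,0,0,0,0.475],
    [0,0,0,0,0,0,0.475],
    [0,0,0,0,0,0,0.475],
  ],
)

```text
clock: 15.4
ee_pos: [0.5347, -0.1932, -0.0124]
eef_rot: [[0.174, -0.985, -0.004], [-0.985, -0.174, 0.001], [-0.002, 0.003, -1.0]]
ft_force: [-3.3, 5.4, 4.0]
gripper_width: 0.0439
```

Run:
```python
from h import *
from plant import *
s=get_state();print(s["ft_force"],Jinv(P,s["ee_pos"]),s["ee_pos"],s["clock"],s["gripper_width"])
print(headx(sidez("m7")))
```

```text
[-3.32030534  5.38490887  3.95764551] [-126.72616445   94.34734208] [ 0.53468883 -0.19323241 -0.01240819] 15.4 0.04386273355356252
(array([261.24334353, 192.87956183]), np.float64(-4.638947462708681), np.float64(1688.833333333333))
```

View pics/m7.png

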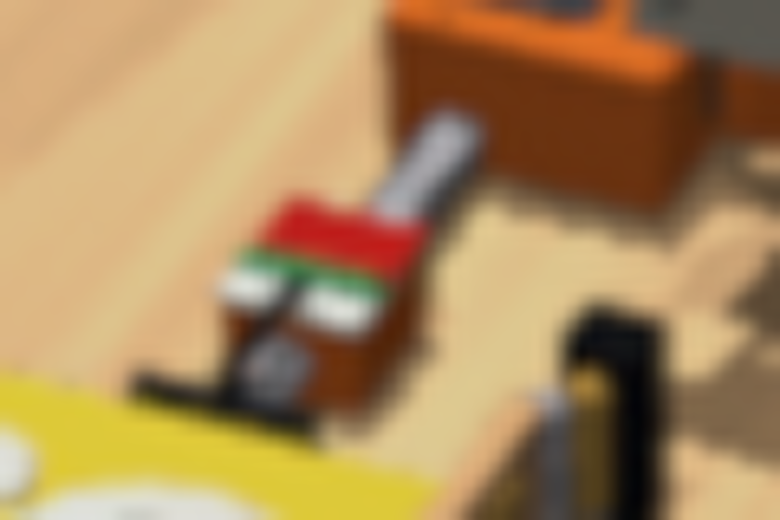

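Request:
arm_command(
  targets=[
    [1,0,0,0,0,0,0.45],
    [1,0,0,0,0,0,0.43],
    [0,0,0,0,0,0,0.43],
    [0,0,0,0,0,0,0.43],
  ],
)

```text
clock: 16.1
ee_pos: [0.5348, -0.1948, -0.0124]
eef_rot: [[0.175, -0.985, -0.004], [-0.985, -0.175, 0.002], [-0.002, 0.004, -1.0]]
ft_force: [-4.4, 6.6, 5.7]
gripper_width: 0.0399
```

Run:
```python
from h import *
from plant import *
s=get_state();print(s["ft_force"],Jinv(P,s["ee_pos"]),s["ee_pos"],s["clock"],s["gripper_width"])
print(headx(sidez("m8")))
```

```text
[-4.39103688  6.63185725  5.71053862] [-128.29808796   94.46197769] [ 0.53484776 -0.19480047 -0.01241622] 16.1 0.039868367773266904
(array([260.69483203, 193.35091452]), np.float64(-1.749004459816258), np.float64(1629.2666666666667))
```

View pics/m8.png

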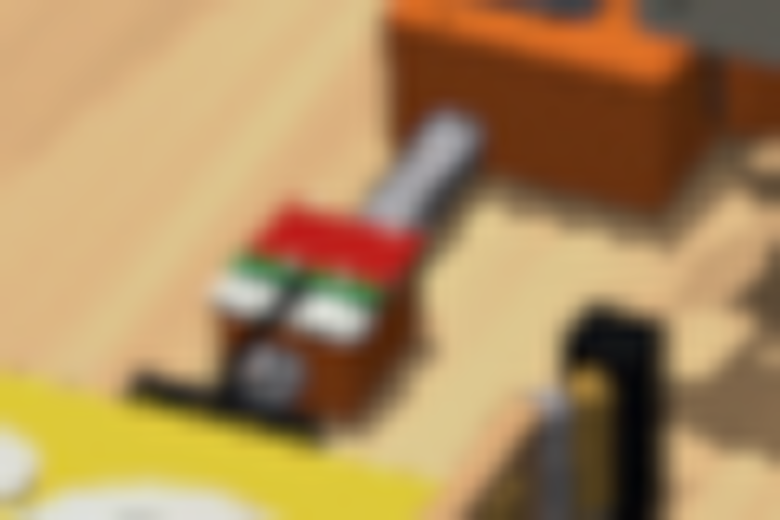

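Pointer tip is now inside the green (about (295,268)). A little more for mid-green, then measure the pointer on an enlarged scale.

Request:
arm_command(
  targets=[
    [1,0,0,0,0,0,0.415],
    [0,0,0,0,0,0,0.415],
    [0,0,0,0,0,0,0.415],
  ],
)

```text
clock: 16.7
ee_pos: [0.535, -0.1954, -0.0124]
eef_rot: [[0.175, -0.985, -0.004], [-0.985, -0.175, 0.002], [-0.003, 0.004, -1.0]]
ft_force: [-5.6, 7.0, 5.4]
gripper_width: 0.0381
```

Run:
```python
from h import *
from plant import *
s=get_state();print(s["ft_force"],Jinv(P,s["ee_pos"]),s["clock"],s["gripper_width"])
print(headx(sidez("m9",12)))
A=[]
for n in ("m1","m4","m8","m9"):
    a=np.load(n+".npy");hx=headx(a)[1]
    c=proj("side",J(P,hx-(-35.4)-41,0,52))
    M=np.float32([[25,0,200-25*c[0]],[0,25,190-25*c[1]]])
    A.append(cv2.warpAffine(a.clip(0,255).astype(np.uint8),M,(400,300),flags=cv2.INTER_CUBIC))
cv2.imwrite("pics/m9z.png",np.vstack([np.hstack(A[:2]),np.hstack(A[2:])]))
```

```text
[-5.5690051   7.00088188  5.43518523] [-128.93375837   94.44785177] 16.7 0.038137245955407593
(array([260.46673879, 193.60188606]), np.float64(-0.3769221250616517), np.float64(1633.0333333333333))
```

View pics/m9z.png

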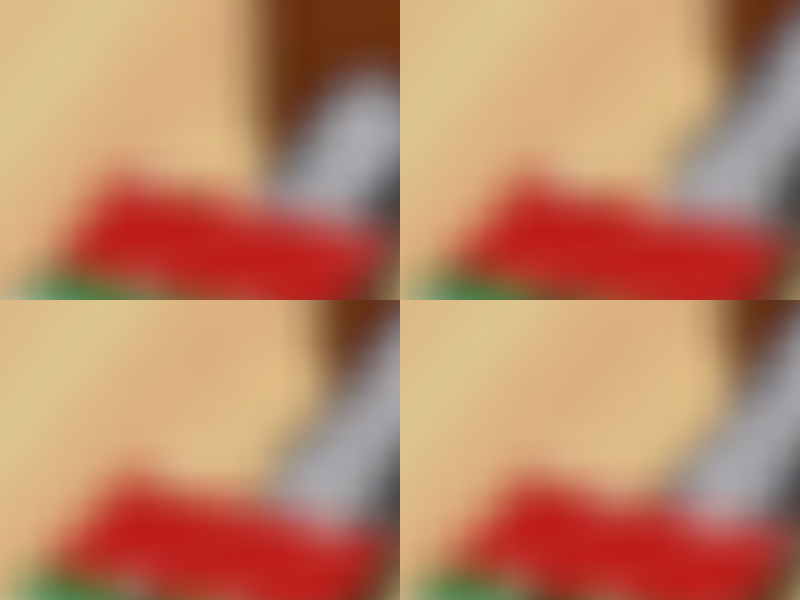

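Run:
```python
from h import *
A=[]
for n in ("m1","m4","m8","m9"):
    a=np.load(n+".npy");hx=headx(a)[1]
    c=proj("side",J(P,hx+6,0,52))
    M=np.float32([[25,0,200-25*c[0]],[0,25,150-25*c[1]]])
    A.append(cv2.warpAffine(a.clip(0,255).astype(np.uint8),M,(400,300),flags=cv2.INTER_CUBIC))
cv2.imwrite("pics/m9y.png",np.vstack([np.hstack(A[:2]),np.hstack(A[2:])]))
```

```text
(no output)
```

View pics/m9y.png

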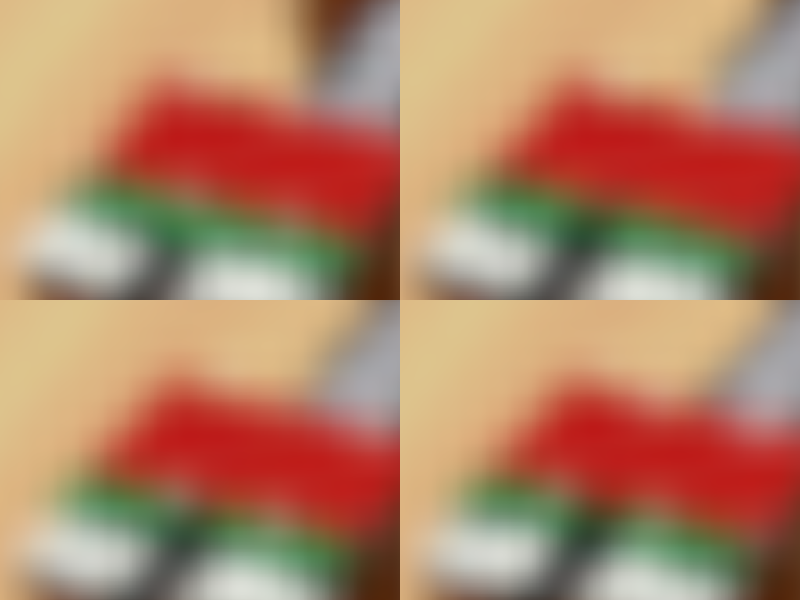

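Compared at the same scale: pointer at zero in the free frame (top left, tip about (170,245)). Now (bottom right) its tip lies inside the green at about (590,505), clear of the red. Checking that the panel is home, the gate shut and the rest untouched.

Run:
```python
from h import *
from plant import *
a0=cv2.imread("pics/side0.png").astype(float);a=np.load("m9.npy")
def dots(a):
    x0,x1,y0,y1=225,265,205,235
    g=a[y0:y1,x0:x1].max(2);w=np.clip(110-g,0,None)
    n,l,st,c=cv2.connectedComponentsWithStats((g<90).astype(np.uint8))
    out=[]
    for i in range(1,n):
        if st[i,4]>=3:
            m=cv2.dilate((l==i).astype(np.uint8),np.ones((3,3)));W=w*m;ys,xs=np.mgrid[y0:y1,x0:x1]
            u=np.array([(W*xs).sum(),(W*ys).sum()])/W.sum();out.append((u.round(2),Jinv(P,ray("side",u,.032)).round(1)))
    return out
print(dots(a0));print(dots(a))
b=get_image("side")["color"];cv2.imwrite("pics/s15.png",b)
t=get_image("top")["color"];cv2.imwrite("pics/t15.png",cv2.convertScaleAbs(t,alpha=1.8))
cv2.imwrite("pics/s15c.png",cv2.resize(b[150:270,190:350],None,fx=5,fy=5,interpolation=cv2.INTER_CUBIC))
s=get_state();print(s["ft_force"],s["clock"],s["gripper_width"])
```

```text
[(array([259.12, 205.54]), array([31.4, 16.2])), (array([245.36, 216.46]), array([89.8,  3.5])), (array([241.19, 222.12]), array([115.8,   4.3])), (array([263.57, 228.66]), array([117.1,  69.6]))]
[(array([253.66, 205.83]), array([38.5,  3.1])), (array([245.16, 216.71]), array([91. ,  3.5])), (array([240.73, 222.44]), array([117.5,   3.8])), (array([261.85, 230.79]), array([126.7,  69.2]))]
[-4.05526827  6.660761    5.21812805] 17.4 0.038129743373928854
```

View pics/s15c.png

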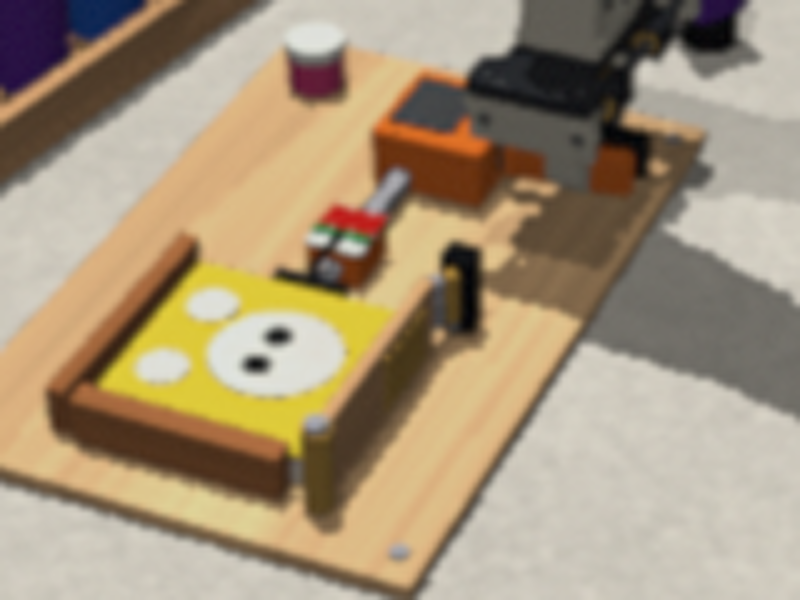

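View pics/t15.png

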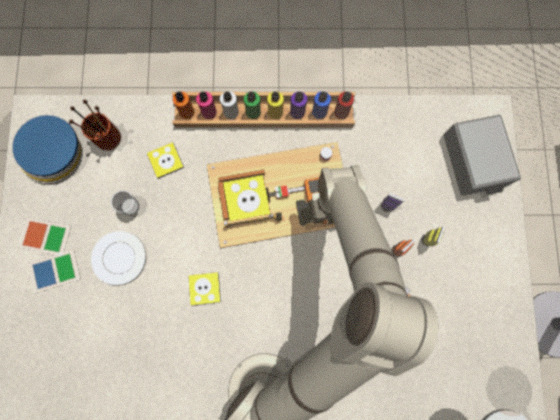

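Everything agrees: the pad's front edge is on the x = 45 mm projection, so the panel is home. The gate is shut against the catch and the other objects are in place. Estimates of pad press run from 4.5 to 6.5 mm, so I'll add about 1 mm to sit more centrally.

Request:
arm_command(
  targets=[
    [0.5,0,0,0,0,0,0.4],
    [0,0,0,0,0,0,0.4],
    [0,0,0,0,0,0,0.4],
    [0,0,0,0,0,0,0.4],
  ],
)

```text
clock: 17.8
ee_pos: [0.5351, -0.1961, -0.0124]
eef_rot: [[0.175, -0.985, -0.004], [-0.985, -0.175, 0.002], [-0.002, 0.004, -1.0]]
ft_force: [-3.5, 6.7, 5.6]
gripper_width: 0.0366
```

Run:
```python
from h import *
from plant import *
s=get_state();print(s["ft_force"],Jinv(P,s["ee_pos"]),s["clock"],s["gripper_width"])
print(headx(sidez("m10",10)))
a0=np.load("m1.npy");a1=np.load("m10.npy");A=[]
for a in (a0,a1):
    hx=headx(a)[1];c=proj("side",J(P,hx+12,0,52))
    M=np.float32([[25,0,200-25*c[0]],[0,25,150-25*c[1]]])
    A.append(cv2.warpAffine(a.clip(0,255).astype(np.uint8),M,(400,420),flags=cv2.INTER_CUBIC))
cv2.imwrite("pics/m10y.png",np.hstack(A))
```

```text
[-3.54531274  6.74615323  5.63544201] [-129.64818698   94.45139245] 17.8 0.036611369449013415
(array([260.32081842, 193.82045799]), np.float64(0.6820441162251156), np.float64(1664.6799999999998))
```

View pics/m10y.png

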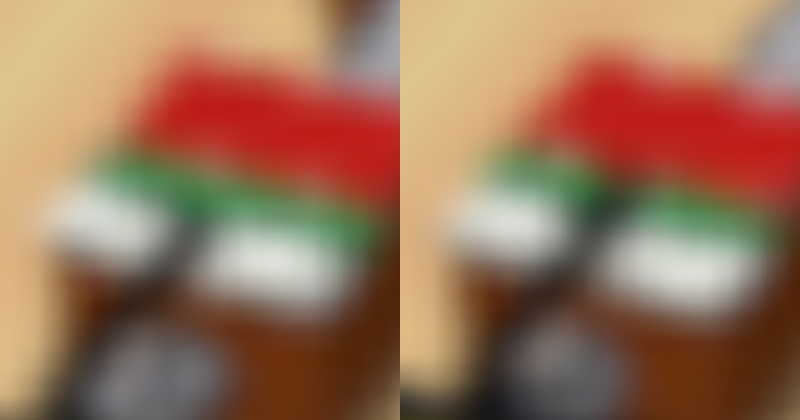

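View pics/m10.png

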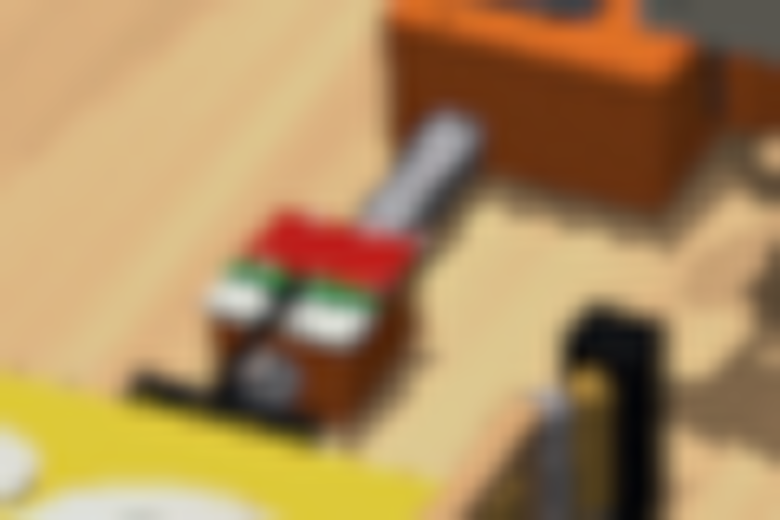

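Pointer now spans the green, its tip at about (612,185) next to green and short of the red. That reads about 6–8 mm, inside the 3.5–11 mm window, and the grip is steady. Handing in.

Run:
```python
from plant import *
print(job_done());s=get_state();print(s["clock"],s["gripper_width"],s["ft_force"])
```

```text
the job is handed in; nothing more can be done
None
the job is handed in; nothing more can be done
```

I pushed the side gate shut on its catch, then pumped the orange trigger three times. I handed in at about 18 s while still squeezing the trigger.

**Last checks that agreed**
- **Gate:** it lies on the projected shut line against the catch.
- **Panel:** the pad's front edge is on the x = 45 mm line, so the panel is home against the stop. The pad and panel stayed put while the head kept advancing.
- **Pointer:** it is in the green and clear of the red, with the pad pressed back about 6–8 mm. Estimates from head travel are lower, about 5.6–7.1 mm.
- **Trigger:** the fingers hold it at 36.6 mm over the outsides of handle and trigger, about 0.3 rad, with a steady wrist force.
- **Other objects:** they look unmoved in the side and top views. The brush was hidden behind the arm in the last top view, so I did not see it there.

**Checks that failed or disagreed**
- **Fingertips short of the reported TCP:** the visible fingertips sit about 38 mm short of it. My first gate push passed harmlessly over the gate, and I corrected for the offset afterwards.
- **Head sprang back:** after the second pump it went back about 6 mm on release, more than I expected, so the third squeeze was needed.
- **Panel travel:** I measured only about 1.5 mm, against my first estimate of about 4 mm short of the stop.
- **Clamp start position:** my first estimate of the rod's start (about 14.5 mm) was 1–2 mm lower than later readings implied.

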